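Chock the sugar tin on its sloping rack

ROBOT

A 7-joint arm with a two-finger parallel gripper is mounted at the origin on the work surface. World frame = base frame: x ahead of the robot, y to its left, z up, the work surface at z = 0. Lengths are in m, angles in rad, forces in N, time in s.
With the tool pointing down it reaches from about 0.35 to 0.9 m from the base axis. Payload 19.9 kg.
Tool frame: the origin (TCP) lies midway between the tips of the shut fingers; the grasp point (between the pads) lies 19 mm behind it; y points along the fingers, x is the direction in which the jaws open and shut, and the axes are right-handed (so a half turn about y gives the same grasp; the last joint's range is limited). The gripper opens to 94 mm and grips with 3 to 60 N. Pads are 16 mm wide; open, the fingers measure 119 mm over their backs; the gripper's body (75 mm by 177 mm) begins 78 mm behind the grasp point.
Start: joints at [1.115, 0.417, -0.01, 1.614, 0.005, 1.111, -0.053], TCP at [0.252, -0.572, 0.169] pointing down, gripper open.
Joint ranges: [-2.81, 2.81], [-0.39, 2.02], [-1.27, 1.25], [0.06, 2.57], [-1.19, 4.33], [0.19, 2], [-2.82, 2.82]. Speed limits (rad/s): [1.89, 1.89, 2.39, 2.39, 3.01, 3.01, 3.01].

INTERFACE

Orientations are given as a unit quaternion [x, y, z, w].
In Python, from plant import ctrl gives the robot as it stands.
- The arm moves only by the tool move_arm, never from a script. Its argument "commands" is a list of rows, each an object of numbers: "wx", "wy", "wz": the turn, a rotation vector about the tool's x, y, z in degrees; "tx", "ty", "tz": the shift along the tool's x, y, z in mm; "fingers": the finger opening in mm, from 0 to 94. In form: [{"wx": .., "wy": .., "wz": .., "tx": .., "ty": .., "tz": .., "fingers": ..}, ...]. A call has 1 to 5 rows; each row is the pose to reach, as a shift and turn from the pose commanded when the call began, along the tool's axes at that moment; what a row does not reach only later rows make up. A row lasts 1/10 s, in which the tool goes at most 50 mm and 8.59 degrees, less where a joint would pass 70% of its speed; a pose out of reach is approached as far as the arm can. A call with a gripper value outside its range is refused whole. The fingers move at their own pace and stop on an object; "squeeze" is the grip in N (left out, the last holds). Time passes only in rows, so rows that repeat a pose let the fingers close. It gives the time, the measured TCP pose, the force and the opening at its end, in the units of the state.
- ctrl.sense(): the state, without advancing time (a new reading comes with each control period).
- ctrl.read_camera(name): name is "scene" or "side" or "wrist"; returns a dict with "img" (384x512x3 uint8, blue, green, red), "intrinsics" (3x3 intrinsics, pixels), "dist_coeffs" ([k1, k2, p1, p2, k3] as OpenCV has them; the pictures are not rectified), "rvec" (rotation vector, rad) and "tvec" (3), from world to camera coordinates, as OpenCV has them. Camera axes: x right, y down, z forward; pixel columns grow to the right and rows downward; lengths in m; the calibration is good to about 2 mm. A picture is of the moment at which its call begins. There is no depth.
- ctrl.hand_in(): hands the job in, once; it reports no verdict.
The state is a dict: "clock": time; "qpos": joint angles; "joint_vel": joint speeds; "joint_torque": joint torques, N m; "ee_pos": TCP position; "ee_rot": TCP orientation; "wrist_force": force on the tool from outside, world axes, zero at the start; "ft_torque": the same for the moment, N m; "gripper_width": finger opening in m.
Only numpy, scipy, OpenCV 4.12 (cv2) and the standard library are available. Lean on these libraries where they do the work, as an engineer would, in place of code of your own. Each camera call takes 0.05 s, during which the arm holds its last target.

TASK

The round sugar tin on the sloping rack is only held by the swing-out keeper. Set the marble wedge from the turntable under the tin's low side and push it up the slope, gently but firmly, until it presses the tin against the sprung pad behind it; then swing the keeper clear by its knob so that the wedge alone holds the tin. Touch the tin only with the wedge, do not dent it, and leave the cups, the glass and the cezve where they are.

Things in the scene. Friction and masses are not known exactly. Their poses are not given: they have to be found in the camera images.
- rack: Fixed wooden rack; origin on the console under it, z up, +y up the slope, low end at -y. Deck 116 mm wide between side rails at x = +-58 mm that stand 12 mm above it; its height over the origin is 32 mm + 0.105*y (slope 0.105 rad, 6 degrees), from a 12 mm high end lip at y = -174 mm to y = +105 mm. Bare wood, friction about 0.6.
- deck_line (a point): Point of the rack's deck surface at rack x = 0, y = 0, where the tin resting on the keeper touches the deck. Beyond the tin, up the slope, a cork pad stands on a spring of 8 N per mm. Between the resting tin and the pad is a play of 3 to 18 mm, different each time and not measured: to be found by feel.
- tin: Closed copper-tone round aluminium tin, 80 mm diameter, 110 mm long, about 0.65 kg, lying across the deck, its axis (own x) along rack x; freed, it rolls to rack -y. Origin at its middle on the axis, at first at rack y = -4 mm, 72 mm over the rack's origin. Its wall dents if the wedge presses over 10 N. The wedge also rubs on the deck: pushing it with the rolling tin takes 3 to 6 N, more if borne down on; a snug seat is 4 to 6 N above that.
- chock: Marble wedge, 0.27 kg, at first on the turntable tray. Origin at the centre of its underside, z up. 44 mm wide (x), 95 mm long (y), 22 mm high; the nose is at y = +47.5 mm, with a 45 degree face from 2 mm height there to the 22 mm high top at y = +27.5 mm. On the deck, nose up the slope, it passes below the keeper's arm and its face meets the resting tin when the nose is about 17 mm down the slope from deck_line.
- chock_grip (a point): Top centre of the wedge's upright grip, 24 mm wide (wedge x), 25 mm long (wedge y), standing from the wedge's 22 mm high top to 53 mm above the underside, 27.5 mm from the origin towards the heel (-y).
- chock_nose (a point): Lower edge of the wedge's nose, mid width.
- keeper (a joint): Swing of the steel keeper, rad: 0 closed, its arm along rack -x across the tin's low side; grows to 1.75 as the arm swings down the slope. Clear of the tin means beyond 1.1 rad. Stiff (about 1.6 N at the knob); it stays where it is left. The arm is 10 mm thick, ends 64 mm from the axis and lies 64 to 76 mm over the rack's origin, 37 mm clear of the deck.
- keeper_axis (a point): On the upright axis about which the keeper turns, 72 mm above the rack's origin, at rack x = +78 mm, y = -49.7 mm.
- keeper_knob (a point): Middle of the upright wooden knob of the keeper, 14 mm diameter, from about 76 to 124 mm above the rack's origin (this point 110 mm); it stands 50 mm from the keeper's axis on the side away from the arm (rack +x when closed) and goes to rack +y, then -x, as the keeper opens.
- turntable: Base of the round turntable tray, origin at the centre of its underside. The tray (300 mm diameter, stiff to turn) has its top 36 mm above the origin.
- cup_a: Patterned porcelain cup on the tray, 64 mm diameter, 55 mm high, origin under its centre.
- cup_b: Second patterned porcelain cup on the tray, same look and size, origin under its centre.
- glass_holder: Small glass cup holder with metal base on the tray, 58 mm diameter, 60 mm high, origin under its centre.
- cezve: Steel cezve on the tray's far side, 72 mm diameter, 62 mm high, its handle rising to 83 mm and pointing away from the tray's middle, origin under its centre.
Not all that is in view belongs to the job. What is shaped like the tin but green or purple is not meant.

How it is judged:
By the outcome, as a careful person would: the job done as asked, in the order asked, and still so for the second after the job is handed in, with the robot touching nothing.
It also fails if it takes over 72 s, if anything falls off the work surface, if the arm or the gripper's body presses on something with over 40 N, if the wrist force passes 120 N, or if a joint passes its speed limit or range.

## Working session

There is one attempt and no reset: what is moved stays moved. The work goes in short steps, Python scripts to look and compute and a tool call to move; the robot and the scene stay as the last step left them, time stands still between calls to the robot, and variables do not carry over. Pictures are saved under pics/ and viewed, and the job is handed in when it is done.

Besides the shell and the picture viewer there is one more tool, called after "Request:" in YAML: its name, and indented under it one key for each argument. move_arm: Moves the arm, as the interface text tells. Its arguments: {"type":"object","properties":{"commands":{"type":"array","items":{"type":"object","properties":{"wx":{"type":"number"},"wy":{"type":"number"},"wz":{"type":"number"},"tx":{"type":"number"},"ty":{"type":"number"},"tz":{"type":"number"},"fingers":{"type":"number"}}}},"squeeze":{"type":"number"}},"required":["commands"]}

```bash
ls; mkdir -p pics
python3 - <<'E'
from plant import ctrl
import cv2
s=ctrl.sense()
for k,v in s.items(): print(k,v)
for n in ["scene","side","wrist"]:
    c=ctrl.read_camera(n); cv2.imwrite(f"pics/{n}0.png",c["img"]); print(n,c["intrinsics"],c["dist_coeffs"],c["rvec"],c["tvec"])
E
```

```text
pics
clock 0.0
qpos [ 1.11448214  0.41794239 -0.01028232  1.6141637   0.00469494  1.11066698
 -0.05299103]
joint_vel [-0.00068533  0.00156044 -0.00041169 -0.00011496 -0.00065458  0.00018596
  0.00132892]
joint_torque [-2.11628256e-03 -8.51276565e+01  6.37388304e-01 -4.25984251e+01
 -4.91009688e-02  1.88046723e-02  1.28119354e-04]
ee_pos [ 0.2517006  -0.5716361   0.16804951]
ee_rot [-0.59204935  0.38668284 -0.38596427  0.59244032]
wrist_force [-0.61248291 -0.00153634 -0.59082085]
ft_torque [ 0.01980474 -0.03172557  0.00980215]
gripper_width 0.09398052364128576
scene [[374.88154018   0.         255.94012273]
 [  0.         374.88154018 192.84440147]
 [  0.           0.           1.        ]] [0.00438276 0.         0.         0.         0.        ] [ 1.2477579   2.36922185 -0.90782186] [ 0.35688298 -0.21993483  1.43958565]
side [[439.84260159   0.         266.27760529]
 [  0.         439.84260159 185.15405586]
 [  0.           0.           1.        ]] [-0.13082734  0.          0.          0.          0.        ] [ 0.34320195 -2.89657503  0.98644955] [0.46889196 0.18441905 1.06156322]
wrist [[338.39498703   0.         256.37261372]
 [  0.         338.39498703 193.70721107]
 [  0.           0.           1.        ]] [-0.06636927  0.          0.          0.          0.        ] [-2.43448755  1.58877024  0.21836473] [-0.62455856 -0.02739122  0.39382359]
```

View pics/scene0.png

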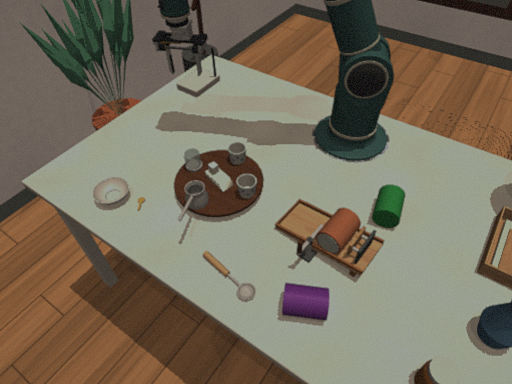

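View pics/side0.png

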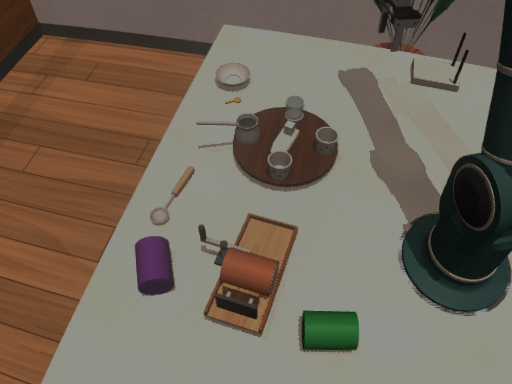

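View pics/wrist0.png

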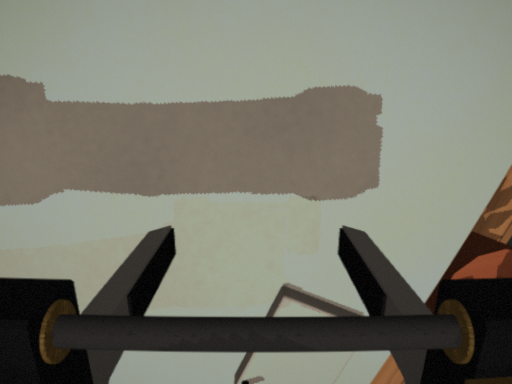

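The scene view shows the rack at about (330,237), the copper tin at (338,230), the keeper knob near (303,258), and the tray at (219,183) with the wedge at about (218,177). The side view shows the rack at (253,272) and the wedge at (287,137). I'll zoom in on these.

```bash
cat > h.py <<'E'
import numpy as np, cv2
from scipy.spatial.transform import Rotation as R
def save(c,fn): np.savez(fn,**{k:np.asarray(v) for k,v in c.items()})
def load(fn): return dict(np.load(fn))
def rays(c,px):
    px=np.asarray(px,float).reshape(-1,1,2)
    u=cv2.undistortPoints(px,c["intrinsics"],c["dist_coeffs"]).reshape(-1,2)
    M=cv2.Rodrigues(np.asarray(c["rvec"],float))[0]; t=np.asarray(c["tvec"],float).ravel()
    d=np.c_[u,np.ones(len(u))]@M; d/=np.linalg.norm(d,axis=1)[:,None]
    return -M.T@t,d
def onz(c,px,z):
    o,d=rays(c,px); z=np.broadcast_to(z,len(d)); return o+d*((z-o[2])/d[:,2])[:,None]
def tri(c1,p1,c2,p2):
    o1,d1=rays(c1,p1);o2,d2=rays(c2,p2);out=[]
    for a,b in zip(d1,d2):
        s=np.linalg.lstsq(np.c_[a,-b],o2-o1,rcond=None)[0]
        x,y=o1+a*s[0],o2+b*s[1]; out.append(np.r_[(x+y)/2,np.linalg.norm(x-y)])
    return np.array(out)
def proj(c,P): return cv2.projectPoints(np.asarray(P,float).reshape(-1,1,3),c["rvec"],c["tvec"],c["intrinsics"],c["dist_coeffs"])[0].reshape(-1,2)
def crop(img,x0,y0,w,h,k,fn): cv2.imwrite(fn,cv2.resize(img[y0:y0+h,x0:x0+w],None,fx=k,fy=k,interpolation=cv2.INTER_CUBIC))
E
python3 - <<'E'
from h import *
from plant import ctrl
for n in ["scene","side"]:
    c=ctrl.read_camera(n); save(c,n+"0.npz")
a=load("scene0.npz");b=load("side0.npz")
crop(a["img"],270,180,130,100,6,"pics/s_rack.png");crop(a["img"],165,135,110,85,7,"pics/s_tray.png")
crop(b["img"],190,205,120,130,4.6,"pics/d_rack.png");crop(b["img"],220,85,130,105,5.7,"pics/d_tray.png")
E
```

```text
(no output)
```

View pics/s_rack.png

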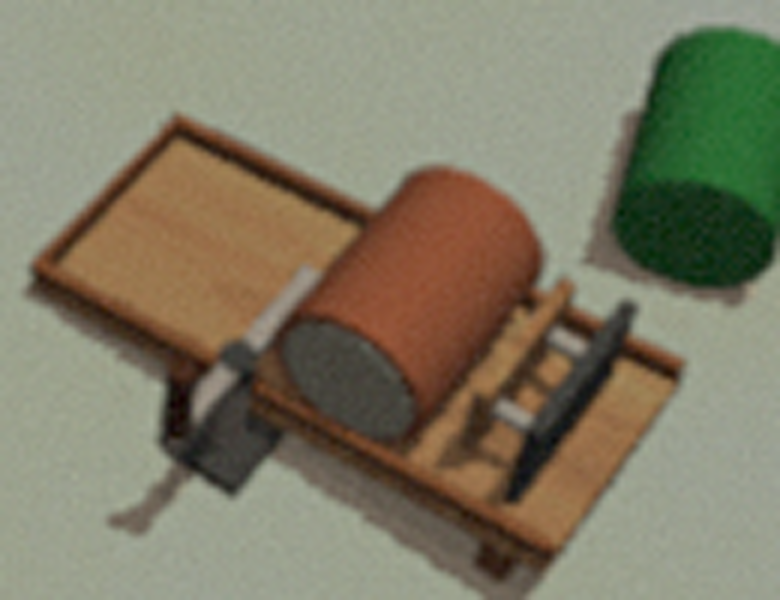

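View pics/d_rack.png

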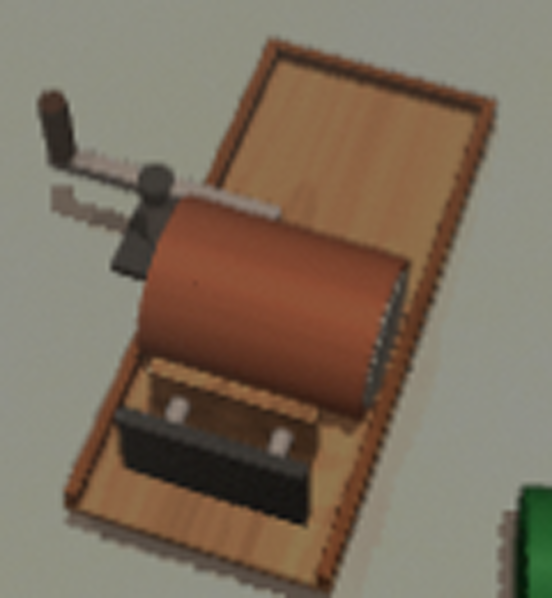

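View pics/s_tray.png

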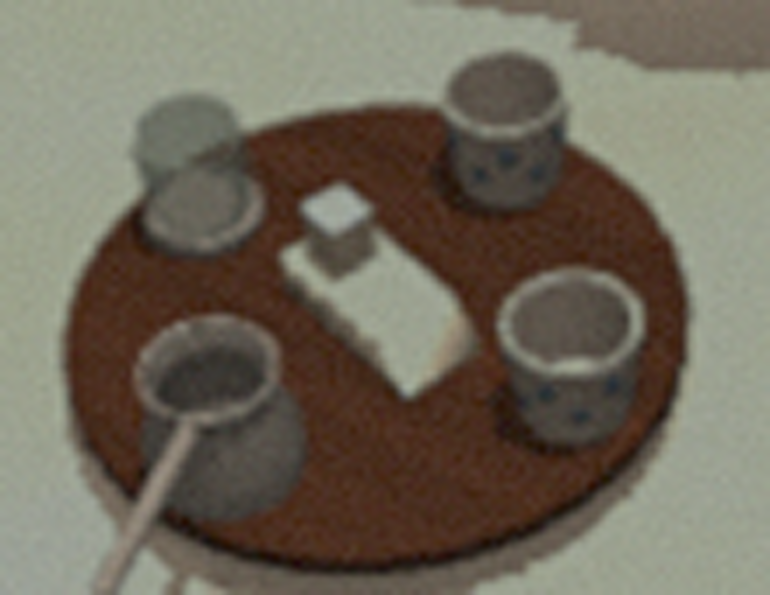

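View pics/d_tray.png

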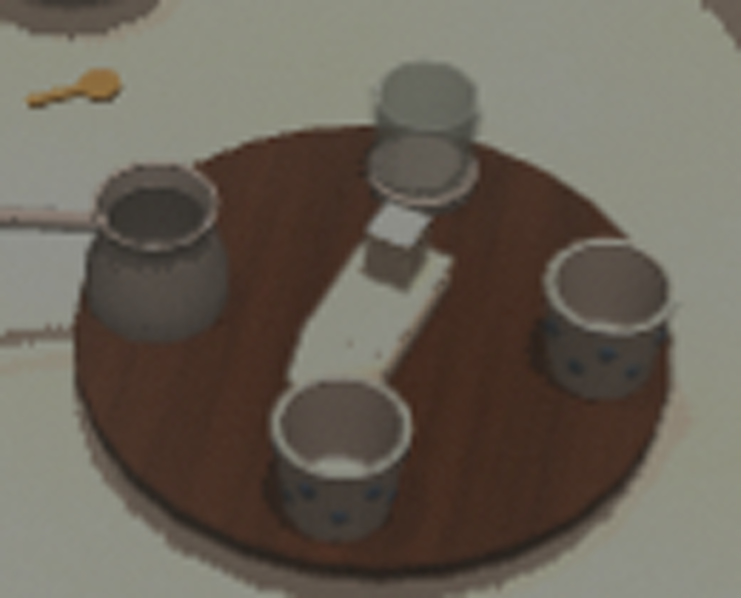

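Run:
```python
from h import *
np.set_printoptions(precision=4,suppress=True)
a=load("scene0.npz");b=load("side0.npz")
def f(p,x0,y0,k): return (np.array(p,float)+.5)/k-.5+[x0,y0]
sr=lambda p:f(p,270,180,6); dr=lambda p:f(p,190,205,4.6); st=lambda p:f(p,165,135,7); dt=lambda p:f(p,220,85,5.7)
print("cams",rays(a,[[256,192]]),rays(b,[[256,192]]))
S=sr([(35,270),(178,117),(552,553),(685,362)]);D=dr([(272,42),(494,103),(70,503),(325,588)])
T=tri(a,S,b,D);print("rack corners lowK,lowO,hiK,hiO\n",T)
# axis cap top
print("axis cap",tri(a,sr([(237,350)]),b,dr([(155,178)])))
# grip top corners scene: left(300,210) top(340,183) right(375,207) bottom(340,235)
print("grip",tri(a,st([(300,209),(341,184),(374,208),(338,235)]),b,dt([(368,254),(382,206),(430,214),(412,247)])))
print("nose/heel scene on z=.036/.058",onz(a,st([(408,397),(478,350)]),.038),onz(a,st([(280,260)]),.058))
print("grip c",tri(a,st([(338,209)]),b,dt([(400,225)])))
```

```text
cams (array([1.1114, 0.3586, 0.9404]), array([[-0.5369, -0.3894, -0.7484]])) (array([0.3532, 0.5974, 0.9482]), array([[ 0.1498, -0.5776, -0.8024]]))
rack corners lowK,lowO,hiK,hiO
 [[0.5275 0.0037 0.0224 0.0033]
 [0.4011 0.0135 0.024  0.0013]
 [0.5482 0.2897 0.0496 0.0003]
 [0.4235 0.3006 0.0541 0.0033]]
axis cap [[0.5518 0.1299 0.0802 0.0015]]
grip [[ 0.4917 -0.276   0.0784  0.0262]
 [ 0.4869 -0.2581  0.114   0.0032]
 [ 0.4679 -0.263   0.0945  0.0189]
 [ 0.475  -0.2785  0.0648  0.0042]]
nose/heel scene on z=.036/.058 [[ 0.5213 -0.2014  0.038 ]
 [ 0.4798 -0.1924  0.038 ]] [[ 0.4999 -0.2932  0.058 ]]
grip c [[ 0.4801 -0.2702  0.0887  0.0011]]
```

```bash
cat >> h.py <<'E'
np.set_printoptions(precision=4,suppress=True)
def tgt(pos,xdir,down):
    """tool y=down dir, tool x ~ xdir"""
    y=np.array(down,float);y/=np.linalg.norm(y);x=np.array(xdir,float);x-=y*(x@y);x/=np.linalg.norm(x)
    return np.array(pos,float),np.c_[x,y,np.cross(x,y)]
def delta(s,T):
    M=R.from_quat(s["ee_rot"]).as_matrix();p,Q=T
    return M.T@(p-s["ee_pos"])*1000, np.degrees(R.from_matrix(M.T@Q).as_rotvec())
E
python3 - <<'E'
from h import *
from plant import ctrl
s=ctrl.sense();M=R.from_quat(s["ee_rot"]).as_matrix();print("tool axes cols\n",M)
w=ctrl.read_camera("wrist");C=cv2.Rodrigues(w["rvec"])[0]
print("cam pos in tool mm",M.T@((-C.T@w["tvec"].ravel())-s["ee_pos"])*1000);print("cam axes in tool\n",M.T@C.T)
a=load("scene0.npz");b=load("side0.npz")
def f(p,x0,y0,k): return (np.array(p,float)+.5)/k-.5+[x0,y0]
st=lambda p:f(p,165,135,7); dt=lambda p:f(p,220,85,5.7)
print("rims glass,cupA(right far),cupB,cezve",tri(a,st([(188,130),(504,95),(571,325),(207,370)]),b,dt([(427,100),(607,288),(342,428),(155,210)])))
for nose in[0]:
  for T in [tgt([.480,-.270,.30],[.962,-.272,0],[0,0,-1]),tgt([.480,-.270,.30],[-.962,.272,0],[0,0,-1])]: print(delta(s,T))
E
```

```text
tool axes cols
 [[ 0.403  -0.0003  0.9152]
 [-0.9152  0.0006  0.403 ]
 [-0.0006 -1.     -0.    ]]
cam pos in tool mm [   0.2021 -217.9378   78.7831]
cam axes in tool
 [[ 1.     -0.0005 -0.0002]
 [ 0.0001 -0.268   0.9634]
 [-0.0006 -0.9634 -0.268 ]]
rims glass,cupA(right far),cupB,cezve [[ 0.4834 -0.3578  0.0945  0.0016]
 [ 0.3756 -0.2515  0.0905  0.0004]
 [ 0.4799 -0.1364  0.0887  0.0004]
 [ 0.5962 -0.2472  0.0953  0.0023]]
(array([-184.3397, -131.5621,  330.4641]), array([ -0.0146, -50.4464,  -0.0333]))
(array([-184.3397, -131.5621,  330.4641]), array([  0.0403, 129.5536,  -0.0177]))
```

Request:
move_arm:
  commands:
    - {"tx": -184, "ty": -100, "tz": 330, "wy": -50.4, "fingers": 50}
    - {"tx": -184, "ty": -100, "tz": 330, "wy": -50.4, "fingers": 50}
    - {"tx": -184, "ty": -100, "tz": 330, "wy": -50.4, "fingers": 50}
    - {"tx": -184, "ty": -100, "tz": 330, "wy": -50.4, "fingers": 50}
    - {"tx": -184, "ty": -100, "tz": 330, "wy": -50.4, "fingers": 50}

```text
$.commands[0]: bad value
```

Run:
```python
from h import *
from plant import ctrl
s=ctrl.sense();print(s["clock"],s["ee_pos"]);print(delta(s,tgt([.480,-.270,.27],[.962,-.272,0],[0,0,-1])))
```

```text
0.3 [ 0.2518 -0.5719  0.1684]
(array([-184.3438, -101.5131,  330.4927]), array([ -0.0084, -50.4456,  -0.026 ]))
```

Request:
move_arm:
  commands:
    - {"wx": 0, "wy": -25, "wz": 0, "tx": -92, "ty": -50, "tz": 165, "fingers": 50}

```text
clock: 0.4
ee_pos: [0.2766, -0.5359, 0.1796]
ee_rot: [0.619, -0.344, 0.342, -0.618]
wrist_force: [0.6, -0.9, -0.9]
gripper_width: 0.0889
```

```bash
cat > d.py <<'E'
from h import *
from plant import ctrl
import sys
def go(T):
    s=ctrl.sense();t,w=delta(s,T);print("t=%.2f"%s["clock"],"pos",s["ee_pos"],"F",s["wrist_force"],"w",round(float(s["gripper_width"])*1000,1));print("  t",t.round(1),"w",w.round(2))
E
python3 - <<'E'
from d import *
go(tgt([.480,-.270,.27],[.962,-.272,0],[0,0,-1]))
E
```

```text
t=0.40 pos [ 0.2766 -0.5359  0.1796] F [ 0.5522 -0.8973 -0.9074] w 88.9
  t [-118.2  -90.8  313.1] w [  0.07 -42.26  -0.19]
```

Request:
move_arm:
  commands:
    - {"wx": 0, "wy": -42, "wz": 0, "tx": -118, "ty": -90, "tz": 313, "fingers": 50}
    - {"wx": 0, "wy": -42, "wz": 0, "tx": -118, "ty": -90, "tz": 313, "fingers": 50}
    - {"wx": 0, "wy": -42, "wz": 0, "tx": -118, "ty": -90, "tz": 313, "fingers": 50}
    - {"wx": 0, "wy": -42, "wz": 0, "tx": -118, "ty": -90, "tz": 313, "fingers": 50}
    - {"wx": 0, "wy": -42, "wz": 0, "tx": -118, "ty": -90, "tz": 313, "fingers": 50}

```text
clock: 0.9
ee_pos: [0.427, -0.3388, 0.2471]
ee_rot: [0.701, -0.094, 0.094, -0.701]
wrist_force: [-0.1, -1.7, -0.0]
gripper_width: 0.0513
```

Run:
```python
from d import *
go(tgt([.480,-.270,.27],[.962,-.272,0],[0,0,-1]))
```

```text
t=0.90 pos [ 0.427  -0.3388  0.2471] F [-0.072  -1.7224 -0.0273] w 51.3
  t [ 32.9 -22.9  80.4] w [0.02 0.5  0.01]
```

Request:
move_arm:
  commands:
    - {"wx": 0, "wy": 0, "wz": 0, "tx": 25, "ty": -15, "tz": 60, "fingers": 50}
    - {"wx": 0, "wy": 0, "wz": 0, "tx": 25, "ty": -15, "tz": 60, "fingers": 50}
    - {"wx": 0, "wy": 0, "wz": 0, "tx": 25, "ty": -15, "tz": 60, "fingers": 50}
    - {"wx": 0, "wy": 0, "wz": 0, "tx": 25, "ty": -15, "tz": 60, "fingers": 50}

```text
clock: 1.3
ee_pos: [0.4661, -0.2901, 0.2612]
ee_rot: [0.701, -0.096, 0.096, -0.7]
wrist_force: [-0.4, -0.3, -0.6]
gripper_width: 0.0504
```

Run:
```python
from d import *
go(tgt([.480,-.270,.27],[.962,-.272,0],[0,0,-1]))
c=ctrl.read_camera("wrist");save(c,"w1.npz");cv2.imwrite("pics/w1.png",c["img"])
```

```text
t=1.30 pos [ 0.4661 -0.2901  0.2612] F [-0.411  -0.2502 -0.5765] w 50.4
  t [ 8.  -8.8 23.1] w [ 0.01  0.14 -0.02]
```

View pics/w1.png

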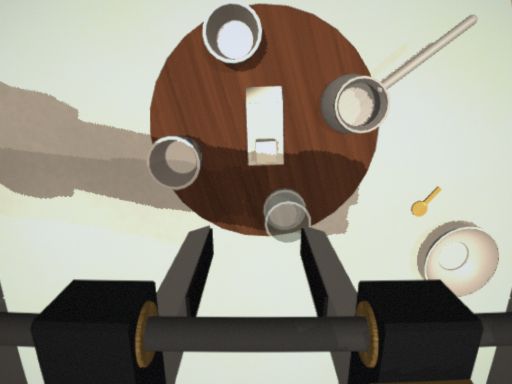

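The wrist view shows the wedge from (265,88) at the nose to (266,163) at the heel, with the grip top near (266,145). I'll zoom in for corners.

Run:
```python
from h import *
c=load("w1.npz");crop(c["img"],230,75,75,100,6,"pics/w1z.png")
```

```text
(no output)
```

View pics/w1z.png

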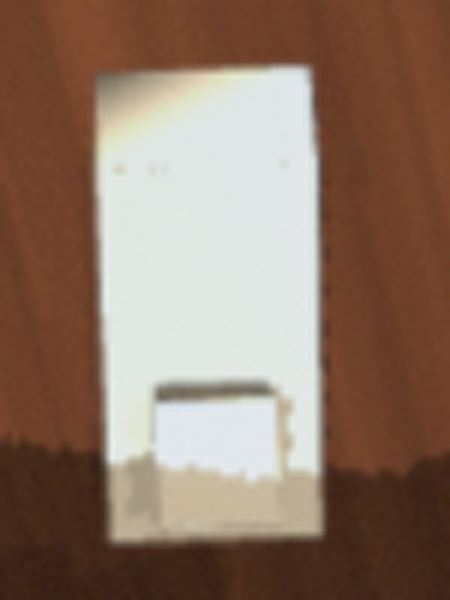

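Run:
```python
from h import *
c=load("w1.npz")
f=lambda p:(np.array(p,float)+.5)/6-.5+[230,75]
N=onz(c,f([(97,75),(313,66)]),.038);H=onz(c,f([(110,542),(323,535)]),.058);G=onz(c,f([(156,402),(277,396),(158,526),(279,520)]),.089)
K=onz(c,f([(101,170),(318,162)]),.058)
print(N,H,G,K,sep="\n")
y=N.mean(0)-H.mean(0);print("nose-heel",y,np.linalg.norm(y[:2]),"yaw",np.degrees(np.arctan2(-y[0],y[1])))
y=K.mean(0)-H.mean(0);print("knee-heel",y,np.linalg.norm(y[:2]),"yaw",np.degrees(np.arctan2(-y[0],y[1])))
x=N[1]-N[0]; print(np.linalg.norm(x),np.degrees(np.arctan2(x[1],x[0]))); x=H[1]-H[0]; print(np.linalg.norm(x),np.degrees(np.arctan2(x[1],x[0])))
print("grip",G.mean(0),np.linalg.norm(G[1]-G[0]))
# height check of grip top: triangulate with side/scene
b=load("side0.npz");a=load("scene0.npz")
for cc,p in((a,[[213.1,164.4]]),(b,[[289.8,124.1]])): print(tri(c,f([(217.5,461)]),cc,p))
```

```text
[[ 0.4792 -0.1959  0.038 ]
 [ 0.5231 -0.2063  0.038 ]]
[[ 0.456  -0.2883  0.058 ]
 [ 0.4996 -0.2989  0.058 ]]
[[ 0.4744 -0.2591  0.089 ]
 [ 0.497  -0.2643  0.089 ]
 [ 0.4682 -0.2824  0.089 ]
 [ 0.4912 -0.2876  0.089 ]]
[[ 0.4753 -0.2147  0.058 ]
 [ 0.5177 -0.225   0.058 ]]
nose-heel [ 0.0234  0.0925 -0.02  ] 0.09543495398792266 yaw -14.174172749790493
knee-heel [0.0187 0.0738 0.    ] 0.07611973543006773 yaw -14.24075497983985
0.04507217259890715 -13.329275736206908
0.04481550980411836 -13.747916685148619
grip [ 0.4827 -0.2733  0.089 ] 0.023187391837389708
[[ 0.4811 -0.2713  0.0884  0.0051]]
[[ 0.4815 -0.274   0.0853  0.0024]]
```

Run:
```python
from d import *
go(tgt([.4826,-.2737,.062],[.9699,-.2436,0],[0,0,-1]))
```

```text
t=1.35 pos [ 0.4656 -0.2906  0.261 ] F [-0.2774 -0.489  -0.6405] w 49.9
  t [ 11.9 199.   20.9] w [ 0.01 -1.62 -0.04]
```

Request:
move_arm:
  commands:
    - {"wx": 0, "wy": -1.6, "wz": 0, "tx": 12, "ty": 40, "tz": 21, "fingers": 50}
    - {"wx": 0, "wy": -1.6, "wz": 0, "tx": 12, "ty": 80, "tz": 21, "fingers": 50}
    - {"wx": 0, "wy": -1.6, "wz": 0, "tx": 12, "ty": 120, "tz": 21, "fingers": 50}
    - {"wx": 0, "wy": -1.6, "wz": 0, "tx": 12, "ty": 150, "tz": 21, "fingers": 50}
    - {"wx": 0, "wy": -1.6, "wz": 0, "tx": 12, "ty": 150, "tz": 21, "fingers": 50}

```text
clock: 1.85
ee_pos: [0.4806, -0.2727, 0.1077]
ee_rot: [-0.701, 0.089, -0.085, 0.703]
wrist_force: [-0.4, -0.0, 0.6]
gripper_width: 0.0504
```

Run:
```python
from d import *
go(tgt([.4826,-.2737,.062],[.9699,-.2436,0],[0,0,-1]))
c=ctrl.read_camera("wrist");save(c,"w2.npz");cv2.imwrite("pics/w2.png",c["img"])
go(tgt([.4826,-.2737,.062],[.9699,-.2436,0],[0,0,-1]))
```

```text
t=1.85 pos [ 0.4806 -0.2727  0.1077] F [-0.4456 -0.048   0.6038] w 50.4
  t [ 2.4 45.7 -0.6] w [-0.09 -0.05 -0.37]
t=1.90 pos [ 0.4822 -0.2732  0.1103] F [-0.7631 -0.2638  0.5071] w 49.9
  t [ 0.7 48.3 -0.5] w [-0.05 -0.04 -0.19]
```

View pics/w2.png

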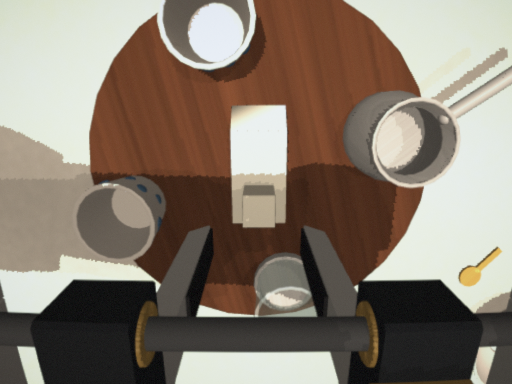

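The wedge is centred between the fingers, with the grip at about (259,205). Going down.

Request:
move_arm:
  commands:
    - {"wx": 0, "wy": 0, "wz": 0, "tx": 0, "ty": 20, "tz": 0, "fingers": 50}
    - {"wx": 0, "wy": 0, "wz": 0, "tx": 0, "ty": 40, "tz": 0, "fingers": 50}
    - {"wx": 0, "wy": 0, "wz": 0, "tx": 0, "ty": 48, "tz": 0, "fingers": 50}
    - {"wx": 0, "wy": 0, "wz": 0, "tx": 0, "ty": 48, "tz": 0, "fingers": 50}
    - {"wx": 0, "wy": 0, "wz": 0, "tx": 0, "ty": 48, "tz": 0, "fingers": 50}

```text
clock: 2.4
ee_pos: [0.4843, -0.2732, 0.0648]
ee_rot: [0.702, -0.086, 0.087, -0.702]
wrist_force: [0.2, 0.5, 0.2]
gripper_width: 0.05
```

Run:
```python
from d import *
go(tgt([.4826,-.2737,.062],[.9699,-.2436,0],[0,0,-1]))
```

```text
t=2.40 pos [ 0.4843 -0.2732  0.0648] F [0.2207 0.5066 0.1607] w 50.0
  t [-1.6  2.8 -1. ] w [0.03 0.04 0.08]
```

Request:
move_arm:
  commands:
    - {"wx": 0, "wy": 0, "wz": 0, "tx": -1.5, "ty": 2, "tz": -1, "fingers": 50}
    - {"wx": 0, "wy": 0, "wz": 0, "tx": -1.5, "ty": 2, "tz": -1, "fingers": 20}
    - {"wx": 0, "wy": 0, "wz": 0, "tx": -1.5, "ty": 2, "tz": -1, "fingers": 15}
    - {"wx": 0, "wy": 0, "wz": 0, "tx": -1.5, "ty": 2, "tz": -1, "fingers": 15}
    - {"wx": 0, "wy": 0, "wz": 0, "tx": -1.5, "ty": 2, "tz": -1, "fingers": 15}
  squeeze: 40

```text
clock: 2.9
ee_pos: [0.4821, -0.2732, 0.0615]
ee_rot: [0.702, -0.086, 0.086, -0.702]
wrist_force: [0.8, 0.9, -0.7]
gripper_width: 0.0213
```

Run:
```python
from d import *
go(tgt([.4826,-.2737,.062],[.9699,-.2436,0],[0,0,-1]))
```

```text
t=2.90 pos [ 0.4821 -0.2732  0.0615] F [ 0.8322  0.8796 -0.6979] w 21.3
  t [ 0.6 -0.5 -0.4] w [0.   0.06 0.  ]
```

Request:
move_arm:
  commands:
    - {"wx": 0, "wy": 0, "wz": 0, "tx": 0, "ty": -4, "tz": 0, "fingers": 15}
    - {"wx": 0, "wy": 0, "wz": 0, "tx": 0, "ty": -20, "tz": 0, "fingers": 15}
    - {"wx": 0, "wy": 0, "wz": 0, "tx": 0, "ty": -50, "tz": 0, "fingers": 15}
    - {"wx": 0, "wy": 0, "wz": 0, "tx": 0, "ty": -90, "tz": 0, "fingers": 15}
    - {"wx": 0, "wy": 0, "wz": 0, "tx": 0, "ty": -130, "tz": 0, "fingers": 15}

```text
clock: 3.4
ee_pos: [0.4818, -0.2729, 0.193]
ee_rot: [-0.702, 0.086, -0.086, 0.702]
wrist_force: [0.1, -1.3, -0.2]
gripper_width: 0.015
```

Run:
```python
from d import *
go(tgt([.4826,-.2737,.2],[.9699,-.2436,0],[0,0,-1]))
c=ctrl.read_camera("wrist");save(c,"w3.npz");cv2.imwrite("pics/w3.png",c["img"])
go(tgt([.4826,-.2737,.2],[.9699,-.2436,0],[0,0,-1]))
```

```text
t=3.40 pos [ 0.4818 -0.2729  0.193 ] F [ 0.0887 -1.2827 -0.2139] w 15.0
  t [ 1.  -7.  -0.6] w [-0.02  0.07 -0.03]
t=3.45 pos [ 0.4844 -0.274   0.1996] F [ 1.5339 -0.8269  8.4338] w 14.9
  t [-1.8 -0.4 -0.1] w [0.11 0.07 0.41]
```

View pics/w3.png

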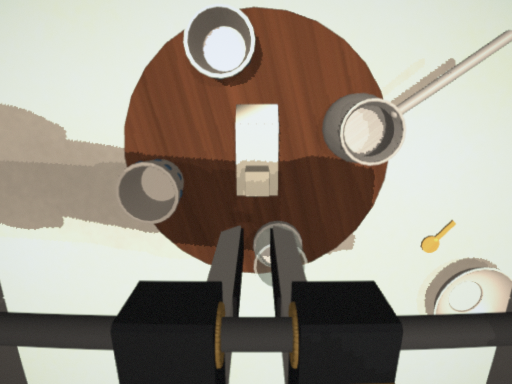

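The fingers shut to 15 mm and the wedge is still on the tray at (258,150), so the grasp missed. I'll find out why by triangulating between the wrist views.

Run:
```python
from h import *
c=load("w2.npz");crop(c["img"],215,95,90,140,4.2,"pics/w2z.png")
c=load("w3.npz");crop(c["img"],215,95,90,140,4.2,"pics/w3z.png")
a=cv2.imread("pics/w2z.png");b=cv2.imread("pics/w3z.png");cv2.imwrite("pics/w23.png",np.hstack([a,b]))
```

```text
(no output)
```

View pics/w23.png

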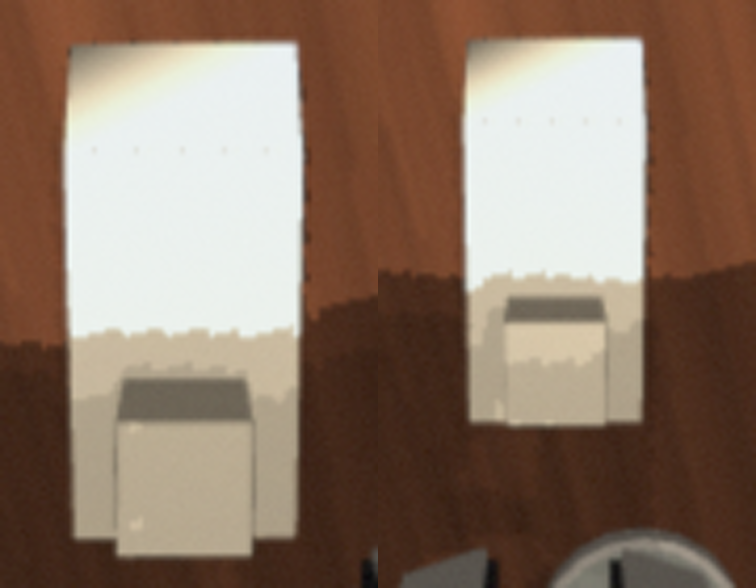

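Run:
```python
from h import *
w1,w2,w3=[load(f"w{i}.npz") for i in(1,2,3)]
f=lambda p,ox=0:(np.array(p,float)-[ox,0]+.5)/4.2-.5+[215,95]
A=f([(117,422),(252,420),(116,556),(252,553),(68,45),(298,43),(73,538),(296,537)])
B=f([(505,322),(605,321),(505,426),(606,425),(466,40),(642,38),(468,424),(643,424)],378)
print(tri(w2,A,w3,B))
p=onz(w3,B[:4],.089);print(p.mean(0)); p=onz(w2,A[:4],.089);print(p.mean(0))
M=[cv2.Rodrigues(w["rvec"])[0] for w in(w2,w3)]
print([(-m.T@w["tvec"].ravel()) for m,w in zip(M,(w2,w3))])
# where does the TCP project
from plant import ctrl
s=ctrl.sense();print(s["ee_pos"],proj(w3,s["ee_pos"]),proj(w3,s["ee_pos"]+[0,0,.019]))
```

```text
[[ 0.4743 -0.2591  0.0896  0.    ]
 [ 0.4969 -0.2647  0.0885  0.0002]
 [ 0.4677 -0.2836  0.0877  0.0004]
 [ 0.491  -0.2903  0.0839  0.0001]
 [ 0.4792 -0.1956  0.0456  0.    ]
 [ 0.5214 -0.2057  0.0544  0.0002]
 [ 0.4551 -0.29    0.0534  0.0001]
 [ 0.4993 -0.3019  0.0505  0.0002]]
[ 0.4826 -0.274   0.089 ]
[ 0.4826 -0.2738  0.089 ]
[array([ 0.5019, -0.1977,  0.3257]), array([ 0.5016, -0.1972,  0.4109])]
[ 0.4844 -0.274   0.1996] [[259.5097 222.8239]] [[259.7568 233.7138]]
```

The wedge hasn't moved and the position was right. The grip was probably just too weak or too early, since I commanded only 15 mm. I'll retry with a command of 0 and more dwell.

Request:
move_arm:
  commands:
    - {"wx": 0, "wy": 0, "wz": 0, "tx": -1.5, "ty": 20, "tz": 0, "fingers": 50}
    - {"wx": 0, "wy": 0, "wz": 0, "tx": -1.5, "ty": 40, "tz": 0, "fingers": 50}
    - {"wx": 0, "wy": 0, "wz": 0, "tx": -1.5, "ty": 70, "tz": 0, "fingers": 50}
    - {"wx": 0, "wy": 0, "wz": 0, "tx": -1.5, "ty": 95, "tz": 0, "fingers": 50}
    - {"wx": 0, "wy": 0, "wz": 0, "tx": -1.5, "ty": 100, "tz": 0, "fingers": 50}

```text
clock: 3.95
ee_pos: [0.4792, -0.2721, 0.0891]
ee_rot: [-0.701, 0.088, -0.085, 0.702]
wrist_force: [-0.6, -0.1, 0.9]
gripper_width: 0.0492
```

Run:
```python
from d import *
go(tgt([.4826,-.2738,.0605],[.9699,-.2436,0],[0,0,-1]))
```

```text
t=3.95 pos [ 0.4792 -0.2721  0.0891] F [-0.5989 -0.1365  0.9266] w 49.2
  t [ 3.8 28.6 -0.9] w [-0.06  0.07 -0.2 ]
```

Request:
move_arm:
  commands:
    - {"wx": 0, "wy": 0, "wz": 0, "tx": 0, "ty": 10, "tz": 0, "fingers": 50}
    - {"wx": 0, "wy": 0, "wz": 0, "tx": 0, "ty": 20, "tz": 0, "fingers": 50}
    - {"wx": 0, "wy": 0, "wz": 0, "tx": 0, "ty": 20, "tz": 0, "fingers": 50}
    - {"wx": 0, "wy": 0, "wz": 0, "tx": 0, "ty": 20, "tz": 0, "fingers": 50}

```text
clock: 4.35
ee_pos: [0.4808, -0.2729, 0.0718]
ee_rot: [0.702, -0.086, 0.087, -0.702]
wrist_force: [0.4, -0.2, 0.2]
gripper_width: 0.0499
```

Run:
```python
from d import *
go(tgt([.4826,-.2738,.0605],[.9699,-.2436,0],[0,0,-1]))
```

```text
t=4.35 pos [ 0.4808 -0.2729  0.0718] F [ 0.3813 -0.1838  0.2487] w 49.9
  t [ 2.  11.3 -0.4] w [0.   0.06 0.02]
```

Request:
move_arm:
  commands:
    - {"wx": 0, "wy": 0, "wz": 0, "tx": 2, "ty": 11, "tz": 0, "fingers": 50}
    - {"wx": 0, "wy": 0, "wz": 0, "tx": 2, "ty": 11, "tz": 0, "fingers": 50}
    - {"wx": 0, "wy": 0, "wz": 0, "tx": 2, "ty": 11, "tz": 0, "fingers": 10}
    - {"wx": 0, "wy": 0, "wz": 0, "tx": 2, "ty": 11, "tz": 0, "fingers": 0}
    - {"wx": 0, "wy": 0, "wz": 0, "tx": 2, "ty": 11, "tz": 0, "fingers": 0}
  squeeze: 40

```text
clock: 4.85
ee_pos: [0.4826, -0.2733, 0.0606]
ee_rot: [0.702, -0.086, 0.086, -0.702]
wrist_force: [-0.4, 0.0, 0.3]
gripper_width: 0.0296
```

Request:
move_arm:
  commands:
    - {"wx": 0, "wy": 0, "wz": 0, "tx": 0, "ty": 0, "tz": 0, "fingers": 0}
    - {"wx": 0, "wy": 0, "wz": 0, "tx": 0, "ty": 0, "tz": 0, "fingers": 0}
    - {"wx": 0, "wy": 0, "wz": 0, "tx": 0, "ty": 0, "tz": 0, "fingers": 0}

```text
clock: 5.15
ee_pos: [0.4825, -0.2733, 0.0604]
ee_rot: [0.702, -0.086, 0.086, -0.702]
wrist_force: [-0.8, -0.3, 0.4]
gripper_width: 0.0052
```

Run:
```python
from d import *
go(tgt([.4826,-.2738,.0605],[.9699,-.2436,0],[0,0,-1]))
c=ctrl.read_camera("scene");crop(c["img"],140,90,160,130,5,"pics/s2.png")
```

```text
t=5.15 pos [ 0.4825 -0.2733  0.0604] F [-0.7805 -0.2683  0.402 ] w 5.2
  t [ 0.2 -0.1 -0.5] w [ 0.    0.05 -0.  ]
```

View pics/s2.png

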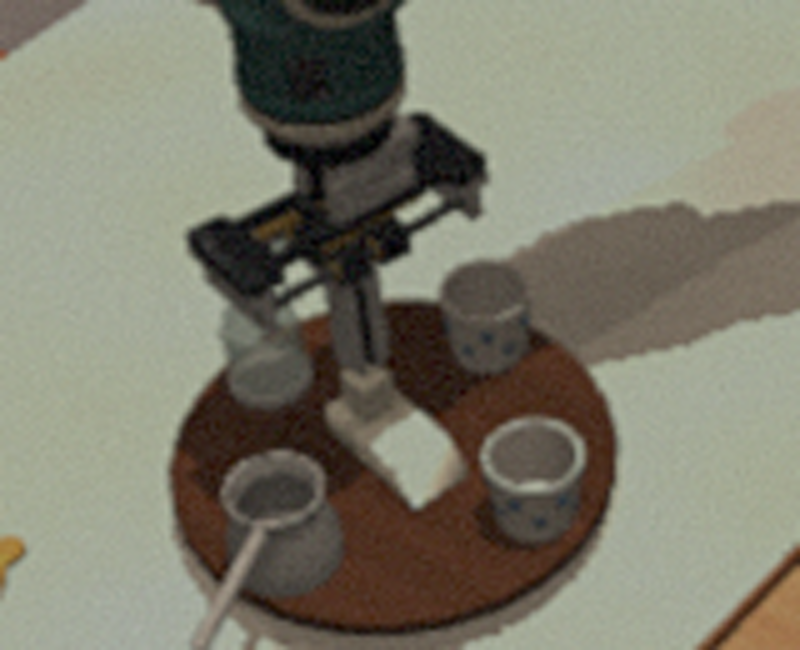

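Run:
```python
from d import *
c=ctrl.read_camera("scene");save(c,"s3.npz");d=ctrl.read_camera("side");save(d,"d3.npz")
crop(c["img"],195,115,45,60,9,"pics/s3.png");crop(d["img"],265,85,55,60,9,"pics/d3.png")
a=cv2.imread("pics/s3.png");b=cv2.imread("pics/d3.png");cv2.imwrite("pics/sd3.png",np.hstack([a,b[:,:390]]))
s=ctrl.sense();p=s["ee_pos"];M=R.from_quat(s["ee_rot"]).as_matrix()
for q in([0,0,0],[0,-19,0],[0,-30,0],[0,0,12]):
  P=p+M@np.array(q)/1000; print(q,P,proj(c,P),(proj(c,P)-[195,115])*9,(proj(d,P)-[265,85])*9)
```

```text
[0, 0, 0] [ 0.4825 -0.2733  0.0604] [[212.4773 170.4845]] [[157.2956 499.3609]] [[211.5057 409.7718]]
[0, -19, 0] [ 0.4825 -0.2733  0.0794] [[211.8709 166.3883]] [[151.8377 462.4946]] [[214.6633 366.5837]]
[0, -30, 0] [ 0.4825 -0.2733  0.0904] [[211.5133 163.973 ]] [[148.6193 440.7568]] [[216.523  341.1147]]
[0, 0, 12] [ 0.4854 -0.2616  0.0604] [[214.6577 172.403 ]] [[176.9195 516.6273]] [[194.9784 434.0008]]
```

View pics/sd3.png

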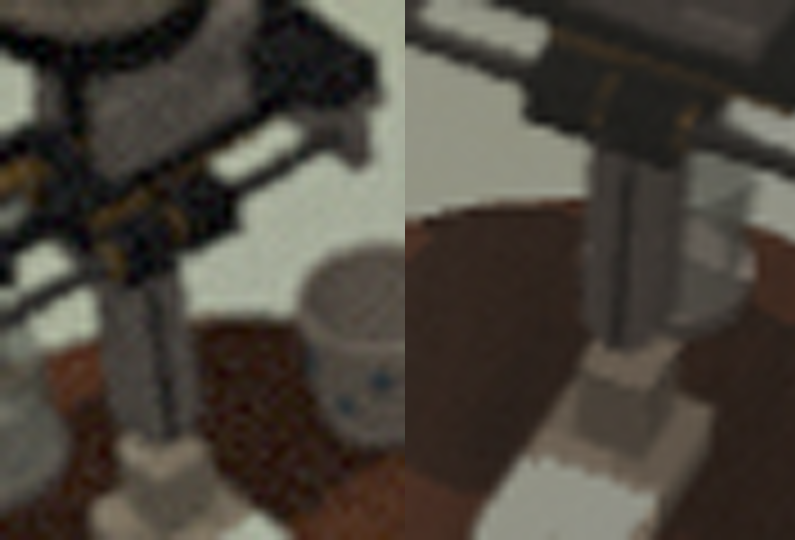

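The fingertips end right at the grip's top, at (212,164) in the scene view and (289,123) in the side view. That puts them about 30 mm short of the reported TCP. I'll measure this offset.

Run:
```python
from d import *
c=load("s3.npz");d=load("d3.npz")
f=lambda p,x,y:(np.array(p,float)+.5)/9-.5+[x,y]
# seam between the fingers at the tip front edge ; seam at top under carriage
s=ctrl.sense();M=R.from_quat(s["ee_rot"]).as_matrix()
T=tri(c,f([(170,438),(160,275)],195,115),d,f([(213,347),(223,160)],265,85));print(T)
print("in tool mm",(T[:,:3]-s["ee_pos"])@M*1000)
go(tgt([.4826,-.2738,.0605],[.9699,-.2436,0],[0,0,-1]))
```

```text
[[ 0.4832 -0.2632  0.0994  0.0006]
 [ 0.4833 -0.2571  0.1799  0.    ]]
in tool mm [[  -1.7685  -38.9506    9.8823]
 [  -3.1623 -119.545    15.892 ]]
t=5.30 pos [ 0.4825 -0.2733  0.0604] F [ 0.229  -0.2859  0.1221] w 1.1
  t [ 0.2 -0.1 -0.5] w [-0.    0.06 -0.  ]
```

Request:
move_arm:
  commands:
    - {"wx": 0, "wy": 0, "wz": 0, "tx": 0, "ty": -12, "tz": 0, "fingers": 50}
    - {"wx": 0, "wy": 0, "wz": 0, "tx": 0, "ty": -12, "tz": 0, "fingers": 50}
    - {"wx": 0, "wy": 0, "wz": 0, "tx": 0, "ty": -12, "tz": 0, "fingers": 50}
    - {"wx": 0, "wy": 0, "wz": 0, "tx": 0, "ty": -12, "tz": 0, "fingers": 50}
    - {"wx": 0, "wy": 0, "wz": 0, "tx": 0, "ty": -12, "tz": 0, "fingers": 50}

```text
clock: 5.8
ee_pos: [0.4824, -0.2732, 0.0722]
ee_rot: [-0.702, 0.087, -0.086, 0.702]
wrist_force: [-0.3, 0.3, -0.4]
gripper_width: 0.0372
```

Request:
move_arm:
  commands:
    - {"wx": 0, "wy": 0, "wz": 0, "tx": 0, "ty": 12, "tz": 0, "fingers": 50}
    - {"wx": 0, "wy": 0, "wz": 0, "tx": 0, "ty": 24, "tz": 0, "fingers": 50}
    - {"wx": 0, "wy": 0, "wz": 0, "tx": 0, "ty": 34, "tz": 0, "fingers": 50}
    - {"wx": 0, "wy": 0, "wz": 0, "tx": 0, "ty": 38, "tz": 0, "fingers": 50}
    - {"wx": 0, "wy": 0, "wz": 0, "tx": 0, "ty": 38, "tz": 0, "fingers": 50}

```text
clock: 6.3
ee_pos: [0.4821, -0.273, 0.0335]
ee_rot: [-0.702, 0.087, -0.086, 0.702]
wrist_force: [-0.6, 0.6, -0.1]
gripper_width: 0.0498
```

Run:
```python
from d import *
go(tgt([.4826,-.2738,.0605],[.9699,-.2436,0],[0,0,-1]))
c=ctrl.read_camera("scene");save(c,"s3.npz");d=ctrl.read_camera("side");save(d,"d3.npz")
crop(c["img"],190,115,55,60,9,"pics/s3.png");crop(d["img"],265,85,55,60,9,"pics/d3.png")
a=cv2.imread("pics/s3.png");b=cv2.imread("pics/d3.png");cv2.imwrite("pics/sd4.png",np.hstack([a[:,:400],b[:,:400]]))
```

```text
t=6.30 pos [ 0.4821 -0.273   0.0335] F [-0.5845  0.5995 -0.0668] w 49.8
  t [  0.7 -27.   -0.6] w [-0.03  0.06 -0.08]
```

View pics/sd4.png

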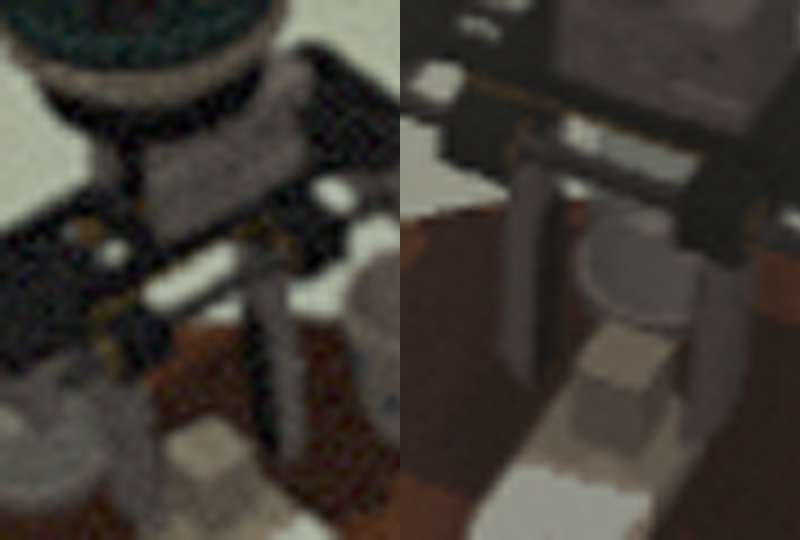

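The fingers now straddle the grip. Closing.

Request:
move_arm:
  commands:
    - {"wx": 0, "wy": 0, "wz": 0, "tx": 0, "ty": 0, "tz": 0, "fingers": 0}
    - {"wx": 0, "wy": 0, "wz": 0, "tx": 0, "ty": 0, "tz": 0, "fingers": 0}
    - {"wx": 0, "wy": 0, "wz": 0, "tx": 0, "ty": 0, "tz": 0, "fingers": 0}
    - {"wx": 0, "wy": 0, "wz": 0, "tx": 0, "ty": 0, "tz": 0, "fingers": 0}
    - {"wx": 0, "wy": 0, "wz": 0, "tx": 0, "ty": 0, "tz": 0, "fingers": 0}
  squeeze: 40

```text
clock: 6.9
ee_pos: [0.4825, -0.2734, 0.0345]
ee_rot: [0.702, -0.086, 0.086, -0.702]
wrist_force: [-1.0, -0.4, 3.0]
gripper_width: 0.0238
```

Request:
move_arm:
  commands:
    - {"wx": 0, "wy": 0, "wz": 0, "tx": 0, "ty": 0, "tz": 0, "fingers": 0}
    - {"wx": 0, "wy": 0, "wz": 0, "tx": 0, "ty": -3, "tz": 0, "fingers": 0}
    - {"wx": 0, "wy": 0, "wz": 0, "tx": 0, "ty": -10, "tz": 0, "fingers": 0}
    - {"wx": 0, "wy": 0, "wz": 0, "tx": 0, "ty": -20, "tz": 0, "fingers": 0}
    - {"wx": 0, "wy": 0, "wz": 0, "tx": 0, "ty": -30, "tz": 0, "fingers": 0}

```text
clock: 7.4
ee_pos: [0.4826, -0.2733, 0.0654]
ee_rot: [0.702, -0.086, 0.086, -0.702]
wrist_force: [0.4, -0.2, -2.9]
gripper_width: 0.0236
```

Gripped, with a width of 23.6 mm and Fz of -2.9 N. Lifting clear before travelling to the rack.

Request:
move_arm:
  commands:
    - {"wx": 0, "wy": 0, "wz": 0, "tx": 0, "ty": -35, "tz": 0, "fingers": 0}
    - {"wx": 0, "wy": 0, "wz": 0, "tx": 0, "ty": -70, "tz": 0, "fingers": 0}
    - {"wx": 0, "wy": 0, "wz": 0, "tx": 0, "ty": -105, "tz": 0, "fingers": 0}
    - {"wx": 0, "wy": 0, "wz": 0, "tx": 0, "ty": -130, "tz": 0, "fingers": 0}
    - {"wx": 0, "wy": 0, "wz": 0, "tx": 0, "ty": -140, "tz": 10, "fingers": 0}

```text
clock: 7.9
ee_pos: [0.4855, -0.2647, 0.2075]
ee_rot: [0.702, -0.086, 0.088, -0.701]
wrist_force: [1.1, 0.3, -3.7]
gripper_width: 0.0236
```

Run:
```python
from d import *
go(tgt([.4643,.0613,.205],[.9972,-.075,0],[0,0,-1]))
```

```text
t=7.90 pos [ 0.4855 -0.2647  0.2075] F [ 1.0976  0.3144 -3.689 ] w 23.6
  t [-100.2    1.7  310.9] w [ 0.1  -9.84  0.2 ]
```

Request:
move_arm:
  commands:
    - {"wx": 0, "wy": -9.8, "wz": 0, "tx": -16, "ty": 0, "tz": 40, "fingers": 0}
    - {"wx": 0, "wy": -9.8, "wz": 0, "tx": -32, "ty": 0, "tz": 85, "fingers": 0}
    - {"wx": 0, "wy": -9.8, "wz": 0, "tx": -50, "ty": 0, "tz": 130, "fingers": 0}
    - {"wx": 0, "wy": -9.8, "wz": 0, "tx": -67, "ty": 0, "tz": 175, "fingers": 0}
    - {"wx": 0, "wy": -9.8, "wz": 0, "tx": -80, "ty": 0, "tz": 220, "fingers": 0}

```text
clock: 8.4
ee_pos: [0.4594, -0.0283, 0.2041]
ee_rot: [0.707, -0.026, 0.026, -0.706]
wrist_force: [1.4, -0.7, -2.6]
gripper_width: 0.0235
```

Run:
```python
from d import *
go(tgt([.4643,.0613,.205],[.9972,-.075,0],[0,0,-1]))
```

```text
t=8.40 pos [ 0.4594 -0.0283  0.2041] F [ 1.4099 -0.6556 -2.6078] w 23.5
  t [-1.7 -1.  89.7] w [ 0.03  0.09 -0.03]
```

Request:
move_arm:
  commands:
    - {"wx": 0, "wy": 0, "wz": 0, "tx": 0, "ty": 0, "tz": 40, "fingers": 0}
    - {"wx": 0, "wy": 0, "wz": 0, "tx": 0, "ty": 0, "tz": 80, "fingers": 0}
    - {"wx": 0, "wy": 0, "wz": 0, "tx": 0, "ty": 0, "tz": 85, "fingers": 0}
    - {"wx": 0, "wy": 0, "wz": 0, "tx": 0, "ty": 0, "tz": 85, "fingers": 0}
    - {"wx": 0, "wy": 0, "wz": 0, "tx": 0, "ty": 0, "tz": 85, "fingers": 0}

```text
clock: 8.9
ee_pos: [0.4666, 0.0534, 0.204]
ee_rot: [0.707, -0.027, 0.026, -0.707]
wrist_force: [-0.7, -1.1, -2.3]
gripper_width: 0.0233
```

Run:
```python
from d import *
go(tgt([.4643,.0613,.205],[.9972,-.075,0],[0,0,-1]))
c=ctrl.read_camera("wrist");save(c,"w4.npz");cv2.imwrite("pics/w4.png",cv2.resize(c["img"],(800,600)))
s=ctrl.sense();np.savez("w4s.npz",p=s["ee_pos"],q=s["ee_rot"])
```

```text
t=8.90 pos [0.4666 0.0534 0.204 ] F [-0.7427 -1.0618 -2.3185] w 23.3
  t [-2.9 -1.   7.7] w [ 0.02  0.03 -0.05]
```

View pics/w4.png

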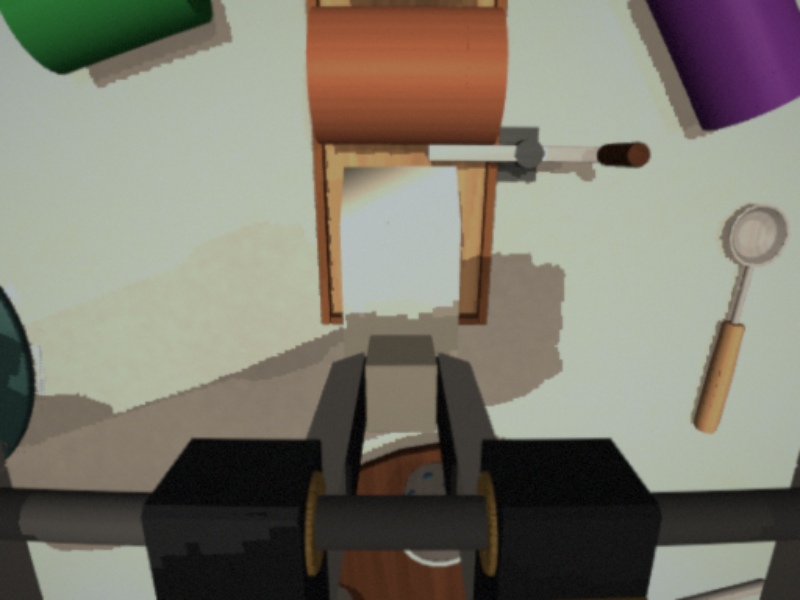

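Run:
```python
from h import *
c=load("w4.npz");crop(c["img"],190,80,130,132,4.5,"pics/w4z.png")
crop(c["img"],265,70,160,60,5,"pics/w4k.png")
```

```text
(no output)
```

View pics/w4z.png

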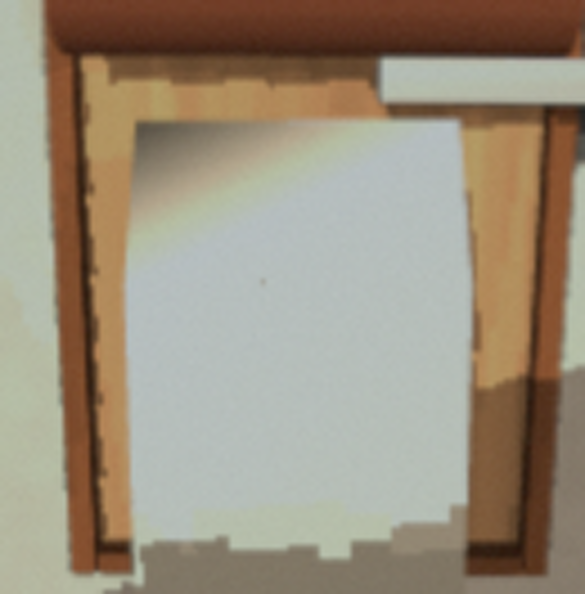

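View pics/w4k.png

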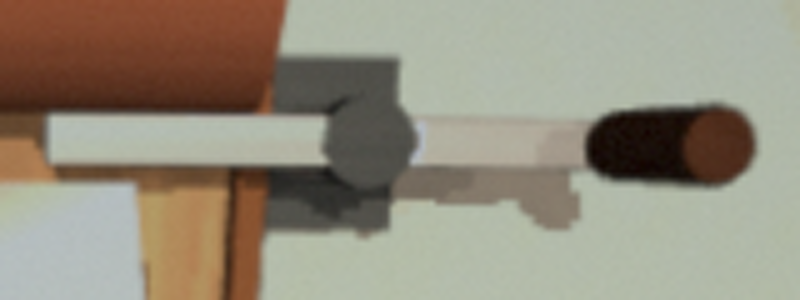

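Run:
```python
from h import *
c=load("w4.npz");S=load("w4s.npz")
f=lambda p,x,y,k:(np.array(p,float)+.5)/k-.5+[x,y]
z=lambda p:f(p,190,80,4.5); k=lambda p:f(p,265,70,5)
O=np.array([.4777,.1857,0]);ey=np.array([.075,.9972,0])
def onplane(px,off):
    o,d=rays(c,px);n=np.array([0,0,1.])-.105*ey; h=off-.105*(O@ey)  # z-.105*y.p = off-.105 y.O
    t=(h-o@n)/(d@n); return o+d*t[:,None]
L=onplane(z([(77,60),(98,545),(47,55),(72,572)]),.044);Rr=onplane(z([(548,110),(522,545),(577,110),(547,572)]),.044)
print("left in far,near,out far,near\n",L,"\nright\n",Rr)
for a,b in((L[1],L[0]),(L[3],L[2]),(Rr[1],Rr[0]),(Rr[3],Rr[2])):
    v=b-a;print("yaw",np.degrees(np.arctan2(-v[0],v[1])))
arm=onz(c,k([(45,140),(325,140)]),.076);cap=onz(c,k([(370,141)]),.082);kn=onz(c,k([(718,145)]),.124)
print("arm end, mid",arm,"cap",cap,"knob",kn, "arm yaw",np.degrees(np.arctan2(*(kn[0]-cap[0])[[1,0]])),np.linalg.norm((kn-cap)[0,:2]),np.linalg.norm((arm[0]-cap[0])[:2]))
# wedge in hand
M=R.from_quat(S["q"]).as_matrix();o,d=rays(c,z([(135,122),(462,120),(126,260),(470,260)]))
o=M.T@(o-S["p"])*1000;d=d@M
for yy,i in((-3.5,0),(-3.5,1),(-23.5,2),(-23.5,3)): print(o+d[i]*(yy-o[1])/d[i][1])
# knob vs scene/side
a=load("scene0.npz");b=load("side0.npz")
dr=lambda p:f(p,190,205,4.6)
print("knob tri",tri(c,k([(718,145)]),b,dr([(52,97)])),"cap",tri(c,k([(370,141)]),b,dr([(155,178)])))
```

```text
left in far,near,out far,near
 [[0.4196 0.1431 0.0391]
 [0.4092 0.0167 0.0258]
 [0.4124 0.1448 0.0392]
 [0.4011 0.0093 0.0249]] 
right
 [[ 0.5333  0.1227  0.0378]
 [ 0.5242  0.008   0.0258]
 [ 0.5404  0.1222  0.0378]
 [ 0.5309 -0.0005  0.0249]]
yaw -4.686505847489927
yaw -4.786720099736509
yaw -4.546409225355328
yaw -4.45529486685643
arm end, mid [[0.4903 0.1324 0.076 ]
 [0.5457 0.1285 0.076 ]] cap [[0.5532 0.1278 0.082 ]] knob [[0.6039 0.1238 0.124 ]] arm yaw -4.508544834068705 0.050868228125335445 0.06312550068264192
[-22.0496  -3.5     74.5604]
[22.7473 -3.5    74.8347]
[-21.5074 -23.5     57.8374]
[ 22.1557 -23.5     57.8467]
knob tri [[0.6028 0.1239 0.1255 0.0009]] cap [[0.554  0.1277 0.0749 0.0017]]
```

```bash
cat >> d.py <<'E'
O=np.array([.4800,.1843,0]);yaw=np.radians(-4.55)
ex=np.array([np.cos(yaw),np.sin(yaw),0]);ey=np.array([-np.sin(yaw),np.cos(yaw),0]);ez=np.array([0,0,1.])
al=np.arctan(.105);up=np.cos(al)*ey+np.sin(al)*ez;nrm=-np.sin(al)*ey+np.cos(al)*ez
def wedge(x,yn,h):
    """wedge nose at rack x,yn (m), lifted h along deck normal"""
    N=O+x*ex+yn*ey+(.032+.105*yn)*ez
    return tgt(N-.0747*up-.0015*nrm+h*nrm,ex,-nrm)
def where():
    s=ctrl.sense();M=R.from_quat(s["ee_rot"]).as_matrix()
    N=s["ee_pos"]+M@[0,-.0015,.0747];v=N-O;x,y=v@ex,v@ey;h=(v-np.array([0,0,.032])) @nrm
    F=s["wrist_force"];print("t=%.2f nose rack x %.1f y %.1f h %.1f mm  F up-slope %.2f normal %.2f lat %.2f"%(s["clock"],x*1e3,y*1e3,h*1e3,F@up,F@nrm,F@ex),"tau",s["ft_torque"].round(2),"wid",round(float(s["gripper_width"])*1e3,1))
E
python3 - <<'E'
from d import *
where();go(wedge(-.004,-.066,.05));go(wedge(-.004,-.066,.0))
E
```

```text
t=8.95 nose rack x -3.1 y -57.2 h 178.6 mm  F up-slope -0.79 normal -2.07 lat 0.52 tau [-0.1  -0.06 -0.04] wid 23.4
t=8.95 pos [0.4667 0.053  0.2041] F [ 0.4773 -0.6044 -2.1425] w 23.4
  t [ -1.2 138.6 -13.4] w [ 6.01  0.23 -0.05]
t=8.95 pos [0.4667 0.053  0.2041] F [ 0.4773 -0.6044 -2.1425] w 23.4
  t [ -1.1 188.3  -8.2] w [ 6.01  0.23 -0.05]
```

Request:
move_arm:
  commands:
    - {"wx": 6, "wy": 0.2, "wz": 0, "tx": -1.2, "ty": 30, "tz": -13.5, "fingers": 0}
    - {"wx": 6, "wy": 0.2, "wz": 0, "tx": -1.2, "ty": 70, "tz": -13.5, "fingers": 0}
    - {"wx": 6, "wy": 0.2, "wz": 0, "tx": -1.2, "ty": 110, "tz": -13.5, "fingers": 0}
    - {"wx": 6, "wy": 0.2, "wz": 0, "tx": -1.2, "ty": 138, "tz": -13.5, "fingers": 0}
    - {"wx": 6, "wy": 0.2, "wz": 0, "tx": -1.2, "ty": 138, "tz": -13.5, "fingers": 0}

```text
clock: 9.45
ee_pos: [0.4624, 0.0396, 0.0636]
ee_rot: [-0.668, 0.029, -0.027, 0.743]
wrist_force: [0.4, 0.4, -2.2]
gripper_width: 0.0239
```

Request:
move_arm:
  commands:
    - {"wx": 0, "wy": 0, "wz": 0, "tx": 0, "ty": 0, "tz": 0, "fingers": 0}
    - {"wx": 0, "wy": 0, "wz": 0, "tx": 0, "ty": 0, "tz": 0, "fingers": 0}
    - {"wx": 0, "wy": 0, "wz": 0, "tx": 0, "ty": 0, "tz": 0, "fingers": 0}

```text
clock: 9.75
ee_pos: [0.4657, 0.0404, 0.0678]
ee_rot: [-0.669, 0.025, -0.03, 0.742]
wrist_force: [0.1, 0.0, -1.8]
gripper_width: 0.0235
```

Run:
```python
from d import *
where();go(wedge(-.004,-.066,.0))
c=ctrl.read_camera("wrist");save(c,"w5.npz");cv2.imwrite("pics/w5.png",c["img"])
d=ctrl.read_camera("side");crop(d["img"],190,190,130,130,4.6,"pics/d5.png")
```

```text
t=9.75 nose rack x -2.9 y -70.5 h 52.2 mm  F up-slope -0.18 normal -1.81 lat 0.10 tau [-0.24  0.01  0.02] wid 23.5
t=9.75 pos [0.4657 0.0404 0.0678] F [ 0.1048  0.0015 -1.8167] w 23.5
  t [-1.3 52.2 -1. ] w [0.01 0.1  0.11]
```

View pics/w5.png

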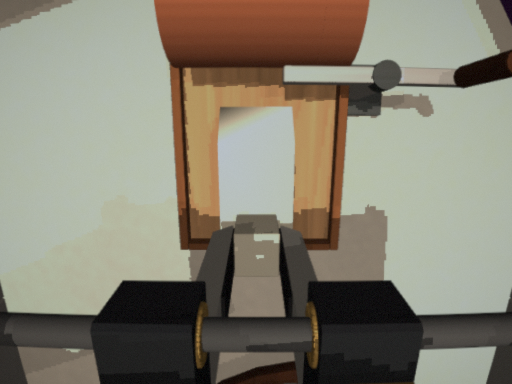

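View pics/d5.png

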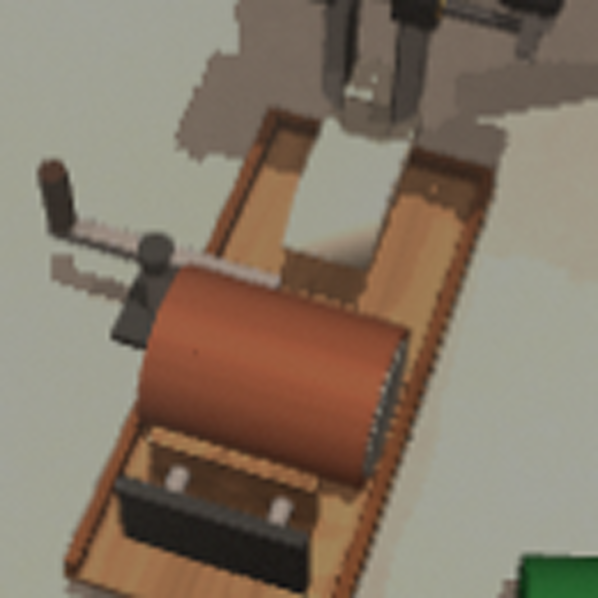

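Wedge hovers aligned over the low deck. Descending.

Request:
move_arm:
  commands:
    - {"wx": 0, "wy": 0.1, "wz": 0, "tx": -1.3, "ty": 15, "tz": -1, "fingers": 0}
    - {"wx": 0, "wy": 0.1, "wz": 0, "tx": -1.3, "ty": 30, "tz": -1, "fingers": 0}
    - {"wx": 0, "wy": 0.1, "wz": 0, "tx": -1.3, "ty": 40, "tz": -1, "fingers": 0}
    - {"wx": 0, "wy": 0.1, "wz": 0, "tx": -1.3, "ty": 44, "tz": -1, "fingers": 0}
    - {"wx": 0, "wy": 0.1, "wz": 0, "tx": -1.3, "ty": 46, "tz": -1, "fingers": 0}

```text
clock: 10.35
ee_pos: [0.4639, 0.0447, 0.0206]
ee_rot: [-0.669, 0.027, -0.029, 0.743]
wrist_force: [0.4, -0.1, -2.5]
gripper_width: 0.0234
```

Run:
```python
from d import *
where();go(wedge(-.004,-.066,.0))
```

```text
t=10.35 nose rack x -5.0 y -66.3 h 4.8 mm  F up-slope -0.33 normal -2.48 lat 0.37 tau [-0.22 -0.02 -0.01] wid 23.4
t=10.35 pos [0.4639 0.0447 0.0206] F [ 0.3586 -0.0996 -2.5004] w 23.4
  t [ 1.   4.8 -0.2] w [-0.01  0.02 -0.03]
```

Request:
move_arm:
  commands:
    - {"wx": 0, "wy": 0, "wz": 0, "tx": 0, "ty": 1.5, "tz": 0, "fingers": 0}
    - {"wx": 0, "wy": 0, "wz": 0, "tx": 0, "ty": 2, "tz": 0, "fingers": 0}
    - {"wx": 0, "wy": 0, "wz": 0, "tx": 0, "ty": 3, "tz": 0, "fingers": 0}
    - {"wx": 0, "wy": 0, "wz": 0, "tx": 0, "ty": 3, "tz": 0, "fingers": 0}

```text
clock: 10.75
ee_pos: [0.4639, 0.0448, 0.0177]
ee_rot: [-0.669, 0.027, -0.029, 0.743]
wrist_force: [-1.0, -0.1, -2.3]
gripper_width: 0.0238
```

Run:
```python
from d import *
where()
```

```text
t=10.75 nose rack x -5.0 y -66.2 h 1.9 mm  F up-slope -0.42 normal -2.29 lat -0.96 tau [-0.2  -0.08 -0.04] wid 23.8
```

Request:
move_arm:
  commands:
    - {"wx": 0, "wy": 0, "wz": 0, "tx": 0, "ty": 1, "tz": 0, "fingers": 0}
    - {"wx": 0, "wy": 0, "wz": 0, "tx": 0, "ty": 1, "tz": 0, "fingers": 0}

```text
clock: 10.95
ee_pos: [0.4638, 0.045, 0.0165]
ee_rot: [-0.669, 0.027, -0.029, 0.743]
wrist_force: [0.8, -0.3, -3.0]
gripper_width: 0.0238
```

Request:
move_arm:
  commands:
    - {"wx": 0, "wy": 0, "wz": 0, "tx": 0, "ty": 0.7, "tz": 0, "fingers": 0}
    - {"wx": 0, "wy": 0, "wz": 0, "tx": 0, "ty": 0.7, "tz": 0, "fingers": 0}

```text
clock: 11.15
ee_pos: [0.4639, 0.045, 0.0159]
ee_rot: [-0.669, 0.027, -0.029, 0.743]
wrist_force: [-1.0, -1.6, -2.2]
gripper_width: 0.0236
```

Request:
move_arm:
  commands:
    - {"wx": 0, "wy": 0, "wz": 0, "tx": 0, "ty": 0.7, "tz": 0, "fingers": 0}
    - {"wx": 0, "wy": 0, "wz": 0, "tx": 0, "ty": 0.7, "tz": 0, "fingers": 0}

```text
clock: 11.35
ee_pos: [0.4639, 0.045, 0.0158]
ee_rot: [-0.669, 0.027, -0.029, 0.742]
wrist_force: [-7.8, -3.2, 19.0]
gripper_width: 0.0237
```

Run:
```python
from d import *
where()
```

```text
t=11.35 nose rack x -5.0 y -66.0 h -0.0 mm  F up-slope -1.79 normal 19.26 lat -7.54 tau [-0.25  1.56  0.22] wid 23.7
```

Contact with the deck, at 19 N normal. I'll ease off, then open and regrip so the wedge lies flat.

Request:
move_arm:
  commands:
    - {"wx": 0, "wy": 0, "wz": 0, "tx": 0, "ty": -0.6, "tz": 0, "fingers": 0}
    - {"wx": 0, "wy": 0, "wz": 0, "tx": 0, "ty": -0.6, "tz": 0, "fingers": 0}

```text
clock: 11.55
ee_pos: [0.4639, 0.045, 0.0159]
ee_rot: [-0.669, 0.027, -0.029, 0.743]
wrist_force: [-0.6, -0.7, 1.1]
gripper_width: 0.0236
```

Request:
move_arm:
  commands:
    - {"wx": 0, "wy": 0, "wz": 0, "tx": 0, "ty": 0, "tz": 0, "fingers": 34}
    - {"wx": 0, "wy": 0, "wz": 0, "tx": 0, "ty": 0, "tz": 0, "fingers": 34}
    - {"wx": 0, "wy": 0, "wz": 0, "tx": 0, "ty": 0, "tz": 0, "fingers": 34}

```text
clock: 11.85
ee_pos: [0.4639, 0.0451, 0.0158]
ee_rot: [-0.669, 0.027, -0.029, 0.743]
wrist_force: [0.1, -0.7, -0.4]
gripper_width: 0.0339
```

Run:
```python
from d import *
where();go(wedge(-.004,-.066,.0))
c=ctrl.read_camera("wrist");save(c,"w6.npz");crop(c["img"],160,40,200,240,2.5,"pics/w6.png")
```

```text
t=11.85 nose rack x -5.1 y -65.9 h -0.0 mm  F up-slope -0.68 normal -0.30 lat 0.13 tau [-0.1  -0.04 -0.02] wid 33.9
t=11.85 pos [0.4639 0.0451 0.0158] F [ 0.0762 -0.6524 -0.3734] w 33.9
  t [ 1.  -0.  -0.1] w [-0.01  0.01 -0.02]
```

View pics/w6.png

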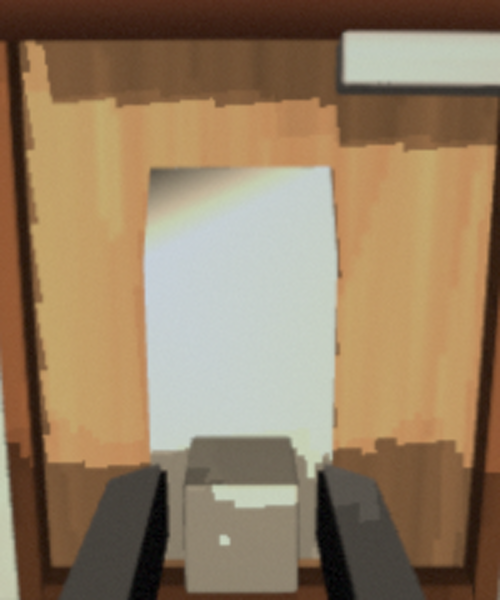

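Request:
move_arm:
  commands:
    - {"wx": 0, "wy": 0, "wz": 0, "tx": 0, "ty": 0, "tz": 0, "fingers": 0}
    - {"wx": 0, "wy": 0, "wz": 0, "tx": 0, "ty": 0, "tz": 0, "fingers": 0}
    - {"wx": 0, "wy": 0, "wz": 0, "tx": 0, "ty": 0, "tz": 0, "fingers": 0}
    - {"wx": 0, "wy": 0, "wz": 0, "tx": 0, "ty": 0, "tz": 0, "fingers": 0}
    - {"wx": 0, "wy": 0, "wz": 0, "tx": 0, "ty": 0, "tz": 0, "fingers": 0}
  squeeze: 40

```text
clock: 12.4
ee_pos: [0.4638, 0.0451, 0.0158]
ee_rot: [-0.669, 0.027, -0.029, 0.743]
wrist_force: [-0.3, -0.1, -1.2]
gripper_width: 0.0234
```

Run:
```python
from d import *
where()
```

```text
t=12.40 nose rack x -5.1 y -65.9 h -0.0 mm  F up-slope -0.21 normal -1.19 lat -0.33 tau [-0.11 -0.08  0.  ] wid 23.4
```

Request:
move_arm:
  commands:
    - {"wx": 0, "wy": 0, "wz": 0, "tx": 0, "ty": 0, "tz": 5, "fingers": 0}
    - {"wx": 0, "wy": 0, "wz": 0, "tx": 0, "ty": 0, "tz": 10, "fingers": 0}
    - {"wx": 0, "wy": 0, "wz": 0, "tx": 0, "ty": 0, "tz": 15, "fingers": 0}
    - {"wx": 0, "wy": 0, "wz": 0, "tx": 0, "ty": 0, "tz": 18, "fingers": 0}
    - {"wx": 0, "wy": 0, "wz": 0, "tx": 0, "ty": 0, "tz": 20, "fingers": 0}

```text
clock: 12.9
ee_pos: [0.4653, 0.0653, 0.0179]
ee_rot: [-0.669, 0.027, -0.029, 0.743]
wrist_force: [-0.5, -1.5, 0.0]
gripper_width: 0.0236
```

Run:
```python
from d import *
where()
```

```text
t=12.90 nose rack x -5.2 y -45.6 h -0.0 mm  F up-slope -1.50 normal 0.18 lat -0.38 tau [-0.59 -0.05 -0.  ] wid 23.6
```

Request:
move_arm:
  commands:
    - {"wx": 0, "wy": 0, "wz": 0, "tx": 0, "ty": 0, "tz": 5, "fingers": 0}
    - {"wx": 0, "wy": 0, "wz": 0, "tx": 0, "ty": 0, "tz": 10, "fingers": 0}
    - {"wx": 0, "wy": 0, "wz": 0, "tx": 0, "ty": 0, "tz": 15, "fingers": 0}
    - {"wx": 0, "wy": 0, "wz": 0, "tx": 0, "ty": 0, "tz": 18, "fingers": 0}
    - {"wx": 0, "wy": 0, "wz": 0, "tx": 0, "ty": 0, "tz": 20, "fingers": 0}

```text
clock: 13.4
ee_pos: [0.4669, 0.085, 0.02]
ee_rot: [-0.669, 0.027, -0.029, 0.743]
wrist_force: [1.0, -3.1, 0.1]
gripper_width: 0.0236
```

Run:
```python
from d import *
where()
c=ctrl.read_camera("side");crop(c["img"],190,180,130,130,4.6,"pics/d7.png")
```

```text
t=13.40 nose rack x -5.2 y -25.8 h -0.0 mm  F up-slope -3.02 normal 0.42 lat 1.27 tau [-0.7  -0.11 -0.04] wid 23.6
```

View pics/d7.png

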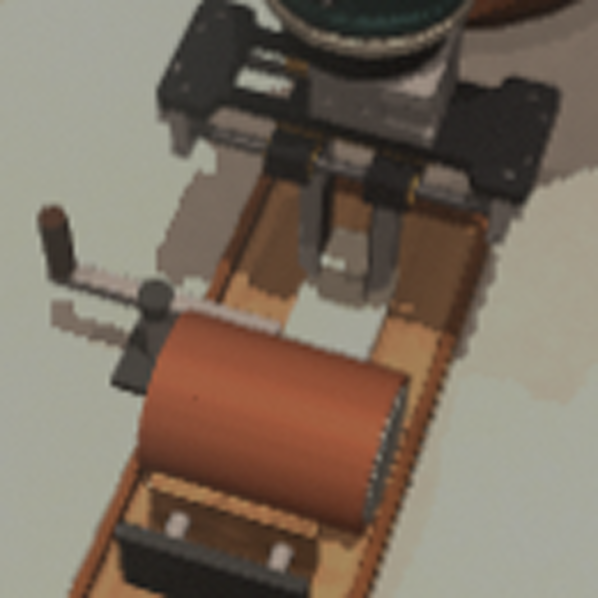

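Request:
move_arm:
  commands:
    - {"wx": 0, "wy": 0, "wz": 0, "tx": 0, "ty": 0, "tz": 2, "fingers": 0}
    - {"wx": 0, "wy": 0, "wz": 0, "tx": 0, "ty": 0, "tz": 4, "fingers": 0}
    - {"wx": 0, "wy": 0, "wz": 0, "tx": 0, "ty": 0, "tz": 5, "fingers": 0}

```text
clock: 13.75
ee_pos: [0.4674, 0.0898, 0.0205]
ee_rot: [-0.669, 0.027, -0.029, 0.743]
wrist_force: [0.0, -2.2, -1.0]
gripper_width: 0.0236
```

Request:
move_arm:
  commands:
    - {"wx": 0, "wy": 0, "wz": 0, "tx": 0, "ty": 0, "tz": 1, "fingers": 0}
    - {"wx": 0, "wy": 0, "wz": 0, "tx": 0, "ty": 0, "tz": 2, "fingers": 0}

```text
clock: 13.95
ee_pos: [0.4674, 0.0915, 0.0207]
ee_rot: [-0.669, 0.027, -0.029, 0.743]
wrist_force: [-0.8, -3.8, 0.9]
gripper_width: 0.0236
```

Request:
move_arm:
  commands:
    - {"wx": 0, "wy": 0, "wz": 0, "tx": 0, "ty": 0, "tz": 0.5, "fingers": 0}
    - {"wx": 0, "wy": 0, "wz": 0, "tx": 0, "ty": 0, "tz": 1, "fingers": 0}

```text
clock: 14.15
ee_pos: [0.4676, 0.0924, 0.0208]
ee_rot: [-0.669, 0.027, -0.029, 0.742]
wrist_force: [-0.2, -5.6, 1.1]
gripper_width: 0.0235
```

Request:
move_arm:
  commands:
    - {"wx": 0, "wy": 0, "wz": 0, "tx": 0, "ty": 0, "tz": 0.5, "fingers": 0}
    - {"wx": 0, "wy": 0, "wz": 0, "tx": 0, "ty": 0, "tz": 1, "fingers": 0}

```text
clock: 14.35
ee_pos: [0.4676, 0.0936, 0.0209]
ee_rot: [-0.669, 0.027, -0.029, 0.743]
wrist_force: [-0.6, -4.3, 0.7]
gripper_width: 0.0236
```

Run:
```python
from d import *
where()
```

```text
t=14.35 nose rack x -5.1 y -17.3 h -0.0 mm  F up-slope -4.24 normal 1.17 lat -0.27 tau [-1.17 -0.02 -0.04] wid 23.6
```

Contact with the tin at about nose y = -19. Rolling takes about 4.5 N. From here I'll feel along in small steps.

Request:
move_arm:
  commands:
    - {"wx": 0, "wy": 0, "wz": 0, "tx": 0, "ty": 0, "tz": 0.5, "fingers": 0}
    - {"wx": 0, "wy": 0, "wz": 0, "tx": 0, "ty": 0, "tz": 1, "fingers": 0}

```text
clock: 14.55
ee_pos: [0.4677, 0.0947, 0.021]
ee_rot: [-0.669, 0.027, -0.029, 0.743]
wrist_force: [-0.4, -5.5, 0.2]
gripper_width: 0.0237
```

Request:
move_arm:
  commands:
    - {"wx": 0, "wy": 0, "wz": 0, "tx": 0, "ty": 0, "tz": 0.3, "fingers": 0}
    - {"wx": 0, "wy": 0, "wz": 0, "tx": 0, "ty": 0, "tz": 0.6, "fingers": 0}

```text
clock: 14.75
ee_pos: [0.4678, 0.0952, 0.0211]
ee_rot: [-0.669, 0.027, -0.029, 0.743]
wrist_force: [0.2, -4.5, 0.1]
gripper_width: 0.0234
```

Run:
```python
from d import *
where()
c=ctrl.read_camera("scene");save(c,"s8.npz");crop(c["img"],300,190,110,90,7,"pics/s8.png")
c=ctrl.read_camera("side");save(c,"d8.npz");crop(c["img"],200,235,90,90,6.6,"pics/d8.png")
```

```text
t=14.75 nose rack x -5.1 y -15.6 h 0.0 mm  F up-slope -4.47 normal 0.55 lat 0.53 tau [-1.22 -0.   -0.03] wid 23.4
```

View pics/s8.png

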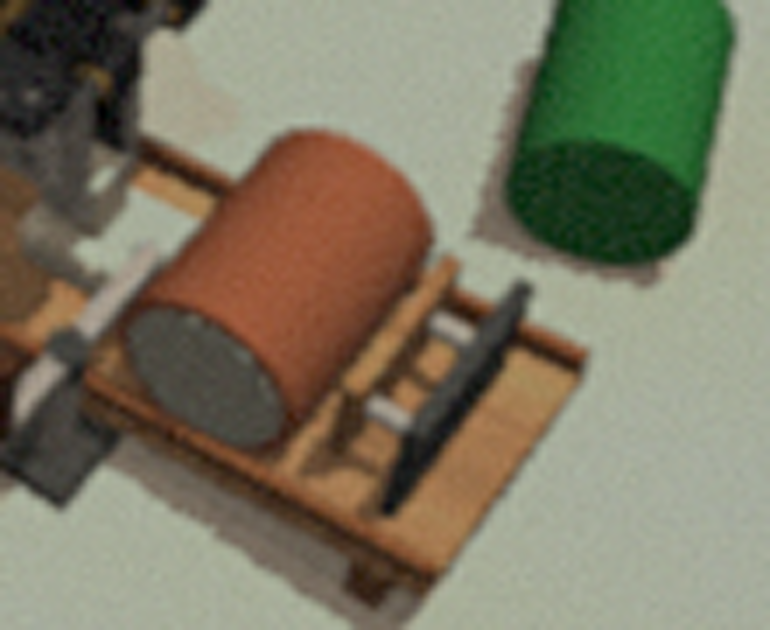

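View pics/d8.png

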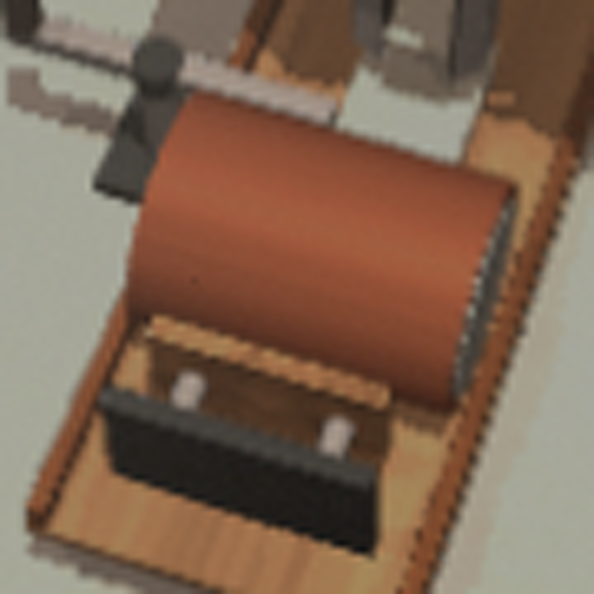

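Run:
```python
from d import *
a=load("s8.npz");b=load("d8.npz")
f=lambda p,x,y,k:(np.array(p,float)+.5)/k-.5+[x,y]
T=tri(a,f([(447,258),(458,262),(338,390)],300,190,7),b,f([(392,388),(388,402),(150,320)],200,235,6.6))
for p in T: v=p[:3]-O; print("rack",(v@ex*1e3).round(1),(v@ey*1e3).round(1),(p[2]*1e3).round(1),"gap",(p[3]*1e3).round(1))
```

```text
rack -40.9 49.9 95.7 gap 2.5
rack -41.3 54.6 96.2 gap 1.8
rack 39.7 49.4 93.8 gap 1.2
```

Triangulating the pad's front face gives about 14 ± 3 mm of play, and roughly 3 mm of it is already taken up. I'll advance 5 mm faster, then feel.

Request:
move_arm:
  commands:
    - {"wx": 0, "wy": 0, "wz": 0, "tx": 0, "ty": 0, "tz": 0.7, "fingers": 0}
    - {"wx": 0, "wy": 0, "wz": 0, "tx": 0, "ty": 0, "tz": 1.4, "fingers": 0}

```text
clock: 15.05
ee_pos: [0.4679, 0.0966, 0.0212]
ee_rot: [-0.669, 0.027, -0.029, 0.743]
wrist_force: [-0.6, -4.0, -0.2]
gripper_width: 0.0236
```

Request:
move_arm:
  commands:
    - {"wx": 0, "wy": 0, "wz": 0, "tx": 0, "ty": 0, "tz": 0.7, "fingers": 0}
    - {"wx": 0, "wy": 0, "wz": 0, "tx": 0, "ty": 0, "tz": 1.4, "fingers": 0}

```text
clock: 15.25
ee_pos: [0.468, 0.0981, 0.0214]
ee_rot: [-0.669, 0.027, -0.029, 0.743]
wrist_force: [-0.6, -4.7, 1.4]
gripper_width: 0.0236
```

Request:
move_arm:
  commands:
    - {"wx": 0, "wy": 0, "wz": 0, "tx": 0, "ty": 0, "tz": 0.6, "fingers": 0}
    - {"wx": 0, "wy": 0, "wz": 0, "tx": 0, "ty": 0, "tz": 1.2, "fingers": 0}

```text
clock: 15.45
ee_pos: [0.4681, 0.0992, 0.0215]
ee_rot: [-0.669, 0.027, -0.029, 0.743]
wrist_force: [-0.0, -5.1, 1.7]
gripper_width: 0.0236
```

Run:
```python
from d import *
where()
```

```text
t=15.45 nose rack x -5.1 y -11.6 h 0.0 mm  F up-slope -4.85 normal 2.27 lat 0.35 tau [-1.22  0.04 -0.04] wid 23.6
```

Request:
move_arm:
  commands:
    - {"wx": 0, "wy": 0, "wz": 0, "tx": 0, "ty": -0.05, "tz": 0.5, "fingers": 0}
    - {"wx": 0, "wy": 0, "wz": 0, "tx": 0, "ty": -0.05, "tz": 0.9, "fingers": 0}

```text
clock: 15.65
ee_pos: [0.4681, 0.1002, 0.0216]
ee_rot: [-0.669, 0.027, -0.029, 0.743]
wrist_force: [-0.5, -4.3, -0.4]
gripper_width: 0.0235
```

Request:
move_arm:
  commands:
    - {"wx": 0, "wy": 0, "wz": 0, "tx": 0, "ty": 0, "tz": 0.5, "fingers": 0}
    - {"wx": 0, "wy": 0, "wz": 0, "tx": 0, "ty": 0, "tz": 0.9, "fingers": 0}

```text
clock: 15.85
ee_pos: [0.4682, 0.101, 0.0217]
ee_rot: [-0.669, 0.027, -0.029, 0.743]
wrist_force: [-1.4, -4.3, -0.5]
gripper_width: 0.0237
```

Request:
move_arm:
  commands:
    - {"wx": 0, "wy": 0, "wz": 0, "tx": 0, "ty": 0, "tz": 0.4, "fingers": 0}
    - {"wx": 0, "wy": 0, "wz": 0, "tx": 0, "ty": 0, "tz": 0.7, "fingers": 0}

```text
clock: 16.05
ee_pos: [0.4683, 0.1017, 0.0218]
ee_rot: [-0.669, 0.027, -0.029, 0.743]
wrist_force: [-0.3, -3.7, -0.5]
gripper_width: 0.0237
```

Request:
move_arm:
  commands:
    - {"wx": 0, "wy": 0, "wz": 0, "tx": 0, "ty": 0, "tz": 0.3, "fingers": 0}
    - {"wx": 0, "wy": 0, "wz": 0, "tx": 0, "ty": 0, "tz": 0.6, "fingers": 0}

```text
clock: 16.25
ee_pos: [0.4683, 0.1023, 0.0218]
ee_rot: [-0.669, 0.027, -0.029, 0.743]
wrist_force: [0.1, -3.8, -0.1]
gripper_width: 0.0241
```

Request:
move_arm:
  commands:
    - {"wx": 0, "wy": 0, "wz": 0, "tx": 0, "ty": 0, "tz": 0.3, "fingers": 0}
    - {"wx": 0, "wy": 0, "wz": 0, "tx": 0, "ty": 0, "tz": 0.5, "fingers": 0}

```text
clock: 16.45
ee_pos: [0.4683, 0.1028, 0.0219]
ee_rot: [-0.669, 0.027, -0.029, 0.743]
wrist_force: [-0.3, -3.3, -0.4]
gripper_width: 0.0239
```

Request:
move_arm:
  commands:
    - {"wx": 0, "wy": 0, "wz": 0, "tx": 0, "ty": 0, "tz": 0.3, "fingers": 0}
    - {"wx": 0, "wy": 0, "wz": 0, "tx": 0, "ty": 0, "tz": 0.5, "fingers": 0}

```text
clock: 16.65
ee_pos: [0.4684, 0.1033, 0.022]
ee_rot: [-0.669, 0.027, -0.029, 0.743]
wrist_force: [-0.5, -3.1, -0.1]
gripper_width: 0.0235
```

Request:
move_arm:
  commands:
    - {"wx": 0, "wy": 0, "wz": 0, "tx": 0, "ty": 0, "tz": 0.3, "fingers": 0}
    - {"wx": 0, "wy": 0, "wz": 0, "tx": 0, "ty": 0, "tz": 0.5, "fingers": 0}

```text
clock: 16.85
ee_pos: [0.4684, 0.1038, 0.022]
ee_rot: [-0.669, 0.027, -0.029, 0.743]
wrist_force: [-0.6, -2.2, -1.4]
gripper_width: 0.0235
```

Run:
```python
from d import *
where()
c=ctrl.read_camera("side");save(c,"d9.npz");crop(c["img"],200,235,90,90,6.6,"pics/d9.png")
```

```text
t=16.85 nose rack x -5.1 y -7.0 h 0.0 mm  F up-slope -2.36 normal -1.14 lat -0.42 tau [-0.89 -0.   -0.04] wid 23.5
```

View pics/d9.png

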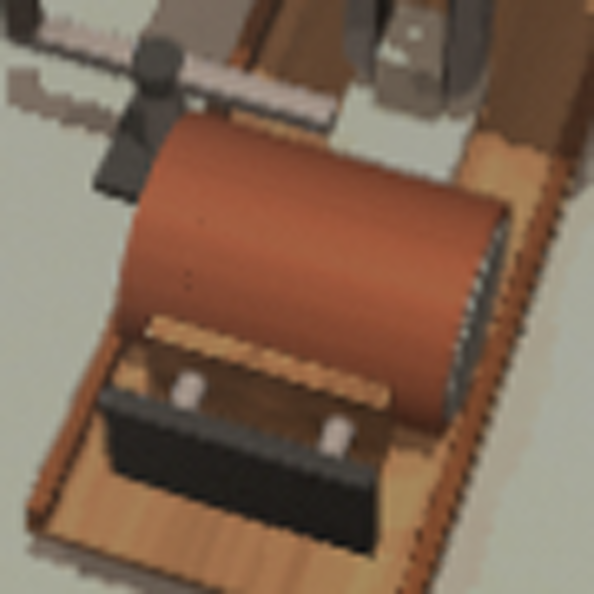

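Request:
move_arm:
  commands:
    - {"wx": 0, "wy": 0, "wz": 0, "tx": 0, "ty": 0.03, "tz": 0.3, "fingers": 0}
    - {"wx": 0, "wy": 0, "wz": 0, "tx": 0, "ty": 0.03, "tz": 0.5, "fingers": 0}

```text
clock: 17.1
ee_pos: [0.4685, 0.1041, 0.022]
ee_rot: [-0.669, 0.027, -0.029, 0.743]
wrist_force: [-0.6, -5.2, 0.1]
gripper_width: 0.0237
```

Request:
move_arm:
  commands:
    - {"wx": 0, "wy": 0, "wz": 0, "tx": 0, "ty": 0, "tz": 0.3, "fingers": 0}
    - {"wx": 0, "wy": 0, "wz": 0, "tx": 0, "ty": 0, "tz": 0.5, "fingers": 0}

```text
clock: 17.3
ee_pos: [0.4685, 0.1042, 0.022]
ee_rot: [-0.669, 0.027, -0.029, 0.742]
wrist_force: [-1.0, -8.5, 0.9]
gripper_width: 0.0237
```

Request:
move_arm:
  commands:
    - {"wx": 0, "wy": 0, "wz": 0, "tx": 0, "ty": 0, "tz": 0, "fingers": 0}
    - {"wx": 0, "wy": 0, "wz": 0, "tx": 0, "ty": 0, "tz": 0, "fingers": 0}

```text
clock: 17.5
ee_pos: [0.4685, 0.1042, 0.0221]
ee_rot: [-0.669, 0.027, -0.029, 0.742]
wrist_force: [-1.5, -6.9, 1.2]
gripper_width: 0.0237
```

Run:
```python
from d import *
where()
```

```text
t=17.50 nose rack x -5.1 y -6.6 h 0.0 mm  F up-slope -6.85 normal 1.95 lat -0.90 tau [-1.76  0.18  0.06] wid 23.7
```

Request:
move_arm:
  commands:
    - {"wx": 0, "wy": 0, "wz": 0, "tx": 0, "ty": 0, "tz": 0.15, "fingers": 0}
    - {"wx": 0, "wy": 0, "wz": 0, "tx": 0, "ty": 0, "tz": 0.3, "fingers": 0}

```text
clock: 17.7
ee_pos: [0.4685, 0.1042, 0.0221]
ee_rot: [-0.669, 0.027, -0.029, 0.742]
wrist_force: [-1.1, -9.4, 2.0]
gripper_width: 0.0236
```

Request:
move_arm:
  commands:
    - {"wx": 0, "wy": 0, "wz": 0, "tx": 0, "ty": 0, "tz": 0, "fingers": 0}

```text
clock: 17.8
ee_pos: [0.4685, 0.1042, 0.0221]
ee_rot: [-0.669, 0.027, -0.029, 0.742]
wrist_force: [-0.8, -8.5, 1.8]
gripper_width: 0.0236
```

Run:
```python
from d import *
where()
```

```text
t=17.80 nose rack x -5.1 y -6.6 h -0.0 mm  F up-slope -8.31 normal 2.72 lat -0.13 tau [-2.13  0.2   0.01] wid 23.6
```

Request:
move_arm:
  commands:
    - {"wx": 0, "wy": 0, "wz": 0, "tx": 0, "ty": -0.06, "tz": 0.1, "fingers": 0}
    - {"wx": 0, "wy": 0, "wz": 0, "tx": 0, "ty": -0.06, "tz": 0.15, "fingers": 0}

```text
clock: 18.0
ee_pos: [0.4685, 0.1043, 0.0221]
ee_rot: [-0.669, 0.027, -0.029, 0.742]
wrist_force: [-1.3, -9.6, 2.2]
gripper_width: 0.0238
```

Run:
```python
from d import *
where()
print(ctrl.sense()["ee_pos"]*1e3)
```

```text
t=18.00 nose rack x -5.1 y -6.5 h 0.0 mm  F up-slope -9.41 normal 3.22 lat -0.56 tau [-2.31  0.17 -0.02] wid 23.8
[468.5028 104.3192  22.1221]
```

Snug: 9.4 N total push, about 5 N above rolling force. Now releasing the wedge.

Request:
move_arm:
  commands:
    - {"wx": 0, "wy": 0, "wz": 0, "tx": 0, "ty": 0, "tz": 0, "fingers": 34}
    - {"wx": 0, "wy": 0, "wz": 0, "tx": 0, "ty": 0, "tz": 0, "fingers": 40}
    - {"wx": 0, "wy": 0, "wz": 0, "tx": 0, "ty": 0, "tz": 0, "fingers": 40}
    - {"wx": 0, "wy": 0, "wz": 0, "tx": 0, "ty": 0, "tz": 0, "fingers": 40}

```text
clock: 18.4
ee_pos: [0.4686, 0.1055, 0.0223]
ee_rot: [-0.668, 0.026, -0.029, 0.743]
wrist_force: [-0.7, 0.1, 0.6]
gripper_width: 0.04
```

Run:
```python
from d import *
where()
c=ctrl.read_camera("wrist");save(c,"w10.npz");cv2.imwrite("pics/w10.png",c["img"])
c=ctrl.read_camera("side");save(c,"d10.npz");crop(c["img"],200,235,90,90,6.6,"pics/d10.png")
```

```text
t=18.40 nose rack x -5.1 y -5.3 h 0.1 mm  F up-slope 0.13 normal 0.61 lat -0.71 tau [-0.14 -0.04  0.03] wid 40.0
```

View pics/w10.png

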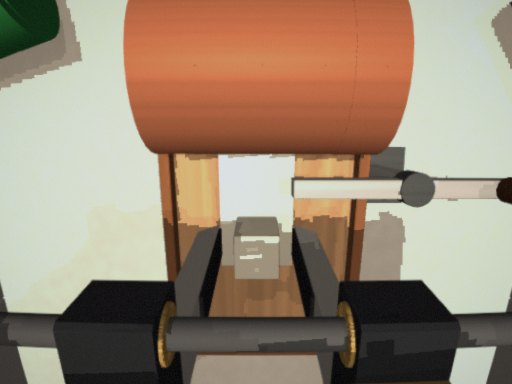

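View pics/d10.png

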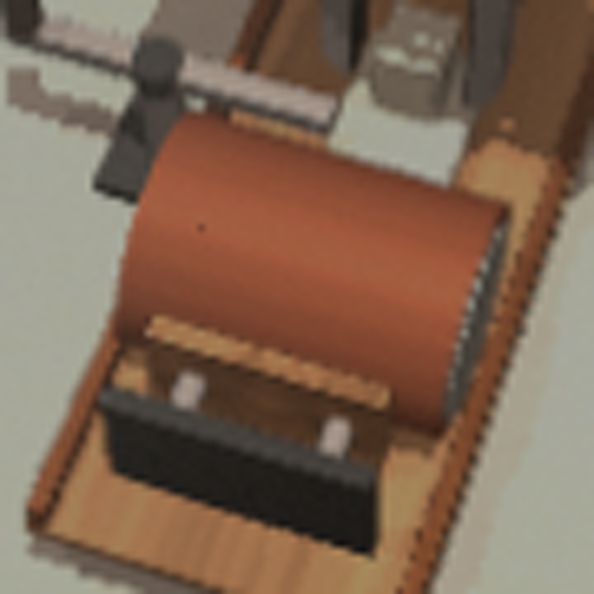

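The wedge stayed put and the tin bears on the pad and wedge. Retracting, then on to the knob.

Request:
move_arm:
  commands:
    - {"wx": 0, "wy": 0, "wz": 0, "tx": 0, "ty": -5, "tz": -2, "fingers": 44}
    - {"wx": 0, "wy": 0, "wz": 0, "tx": 0, "ty": -30, "tz": -2, "fingers": 44}
    - {"wx": 0, "wy": 0, "wz": 0, "tx": 0, "ty": -65, "tz": -2, "fingers": 44}
    - {"wx": 0, "wy": 0, "wz": 0, "tx": 0, "ty": -105, "tz": -2, "fingers": 44}
    - {"wx": 0, "wy": 0, "wz": 0, "tx": 0, "ty": -140, "tz": -2, "fingers": 44}

```text
clock: 19.0
ee_pos: [0.4672, 0.0885, 0.1633]
ee_rot: [-0.669, 0.026, -0.029, 0.743]
wrist_force: [0.2, -0.4, 0.6]
gripper_width: 0.0441
```

Run:
```python
from d import *
where()
go(tgt([.6035,.124,.165],ex,[0,0,-1]));print(ctrl.sense()["qpos"])
```

```text
t=19.00 nose rack x -5.3 y -22.4 h 142.2 mm  F up-slope -0.35 normal 0.65 lat 0.25 tau [-0.12 -0.07 -0.05] wid 44.1
t=19.00 pos [0.4672 0.0885 0.1633] F [ 0.2167 -0.4305  0.607 ] w 44.1
  t [133.1   3.2  46. ] w [-6.01  0.03  0.  ]
[ 0.3841  0.1816 -0.614   1.9843  0.0048  0.9771 -0.302 ]
```

Request:
move_arm:
  commands:
    - {"wx": -6, "wy": 0, "wz": 0, "tx": 40, "ty": 0, "tz": 12, "fingers": 44}
    - {"wx": -6, "wy": 0, "wz": 0, "tx": 80, "ty": 0, "tz": 25, "fingers": 44}
    - {"wx": -6, "wy": 0, "wz": 0, "tx": 115, "ty": 2, "tz": 38, "fingers": 44}
    - {"wx": -6, "wy": 0, "wz": 0, "tx": 133, "ty": 3, "tz": 46, "fingers": 44}
    - {"wx": -6, "wy": 0, "wz": 0, "tx": 133, "ty": 3, "tz": 46, "fingers": 44}

```text
clock: 19.5
ee_pos: [0.6049, 0.1248, 0.1625]
ee_rot: [-0.706, 0.028, -0.027, 0.707]
wrist_force: [-1.4, -0.1, -0.4]
gripper_width: 0.0441
```

Request:
move_arm:
  commands:
    - {"wx": 0, "wy": 0, "wz": 0, "tx": 0, "ty": 0, "tz": 0, "fingers": 44}
    - {"wx": 0, "wy": 0, "wz": 0, "tx": 0, "ty": 0, "tz": 0, "fingers": 44}

```text
clock: 19.7
ee_pos: [0.6029, 0.1236, 0.1633]
ee_rot: [0.707, -0.028, 0.028, -0.706]
wrist_force: [-0.8, 0.0, 0.2]
gripper_width: 0.0441
```

Run:
```python
from d import *
go(tgt([.6035,.124,.165],ex,[0,0,-1]))
c=ctrl.read_camera("wrist");save(c,"w11.npz");cv2.imwrite("pics/w11.png",c["img"])
```

```text
t=19.70 pos [0.6029 0.1236 0.1633] F [-0.7956  0.016   0.185 ] w 44.1
  t [ 0.5 -1.7  0.4] w [ 0.01  0.01 -0.02]
```

View pics/w11.png

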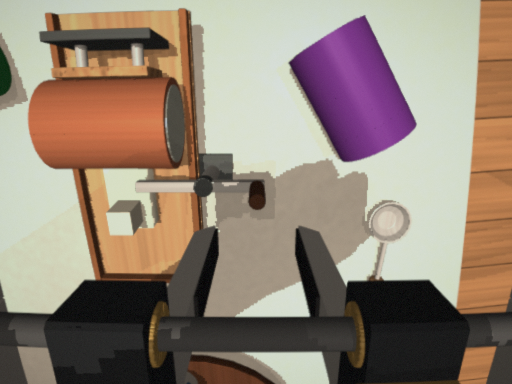

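Run:
```python
from d import *
c=load("w11.npz");crop(c["img"],180,140,110,90,6,"pics/w11z.png")
```

```text
(no output)
```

View pics/w11z.png

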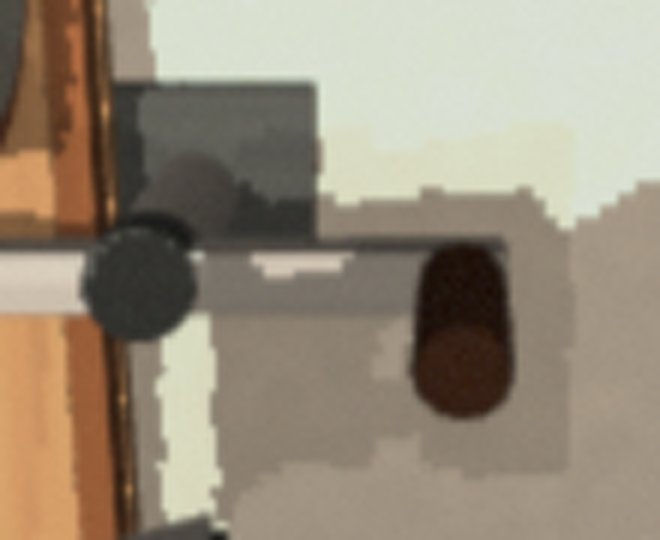

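Run:
```python
from d import *
c=load("w11.npz");b=load("w4.npz");f=lambda p,x,y,k:(np.array(p,float)+.5)/k-.5+[x,y]
k=f([(463,370),(139,284)],180,140,6);k4=f([(718,145),(370,141)],265,70,5)
print(onz(c,k,[.124,.082]),tri(c,k,b,k4))
K=onz(c,k[:1],.124)[0];v=K-O;print(v@ex,v@ey)
go(tgt([K[0],K[1],.056],ex,[0,0,-1]))
```

```text
[[0.604  0.124  0.124 ]
 [0.5548 0.1289 0.082 ]] [[0.604  0.1238 0.1237 0.0002]
 [0.5541 0.1278 0.0779 0.0002]]
0.12836168806064488 -0.05026208725786299
t=19.75 pos [0.603  0.1236 0.1634] F [ 0.487   0.8383 -0.3721] w 43.8
  t [  1.  107.4   0.6] w [ 0.02  0.01 -0.01]
```

Request:
move_arm:
  commands:
    - {"wx": 0, "wy": 0, "wz": 0, "tx": 1, "ty": 30, "tz": 0.5, "fingers": 44}
    - {"wx": 0, "wy": 0, "wz": 0, "tx": 1, "ty": 60, "tz": 0.5, "fingers": 44}
    - {"wx": 0, "wy": 0, "wz": 0, "tx": 1, "ty": 85, "tz": 0.5, "fingers": 44}
    - {"wx": 0, "wy": 0, "wz": 0, "tx": 1, "ty": 100, "tz": 0.5, "fingers": 44}
    - {"wx": 0, "wy": 0, "wz": 0, "tx": 1, "ty": 107, "tz": 0.5, "fingers": 44}

```text
clock: 20.25
ee_pos: [0.6039, 0.1241, 0.0552]
ee_rot: [0.707, -0.029, 0.028, -0.706]
wrist_force: [-0.3, -0.6, 0.1]
gripper_width: 0.0438
```

Run:
```python
from d import *
go(tgt([.604,.124,.056],ex,[0,0,-1]))
c=ctrl.read_camera("side");crop(c["img"],160,170,130,130,4.6,"pics/d12.png")
```

```text
t=20.25 pos [0.6039 0.1241 0.0552] F [-0.3231 -0.6006  0.1087] w 43.8
  t [ 0.1 -0.8 -0.1] w [ 0.02  0.   -0.08]
```

View pics/d12.png

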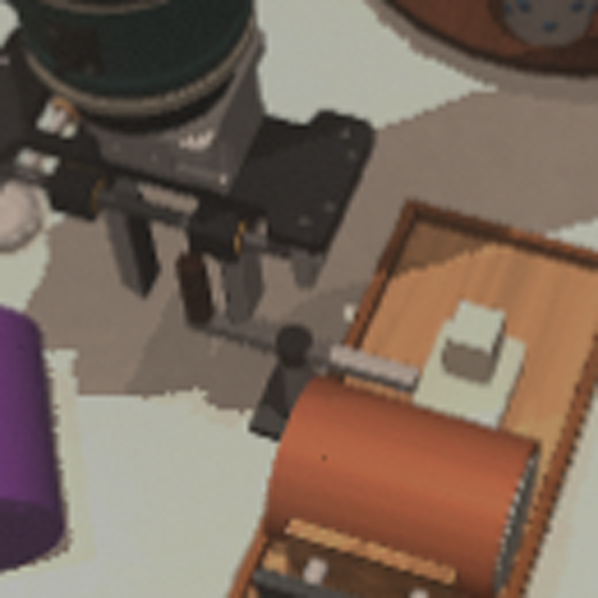

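Request:
move_arm:
  commands:
    - {"wx": 0, "wy": 0, "wz": 0, "tx": 0, "ty": 0, "tz": 0, "fingers": 0}
    - {"wx": 0, "wy": 0, "wz": 0, "tx": 0, "ty": 0, "tz": 0, "fingers": 0}
    - {"wx": 0, "wy": 0, "wz": 0, "tx": 0, "ty": 0, "tz": 0, "fingers": 0}
    - {"wx": 0, "wy": 0, "wz": 0, "tx": 0, "ty": 0, "tz": 0, "fingers": 0}
    - {"wx": 0, "wy": 0, "wz": 0, "tx": 0, "ty": 0, "tz": 0, "fingers": 0}
  squeeze: 15

```text
clock: 20.8
ee_pos: [0.6034, 0.1247, 0.0564]
ee_rot: [0.707, -0.029, 0.027, -0.706]
wrist_force: [-9.5, -0.6, 8.1]
gripper_width: 0.0137
```

Request:
move_arm:
  commands:
    - {"wx": 0, "wy": 0, "wz": 0, "tx": 0, "ty": 0, "tz": 0, "fingers": 0}

```text
clock: 20.9
ee_pos: [0.6034, 0.1247, 0.0563]
ee_rot: [0.707, -0.029, 0.027, -0.706]
wrist_force: [-9.8, -0.6, 9.3]
gripper_width: 0.0139
```

```bash
cat >> d.py <<'E'
def knob(th): return O+.078*ex-.0497*ey+.0503*(np.cos(th)*ex+np.sin(th)*ey)
E
python3 - <<'E'
from d import *
s=ctrl.sense();M=R.from_quat(s["ee_rot"]).as_matrix();print(s["ee_pos"],s["wrist_force"],s["gripper_width"])
k0=knob(0);print(k0)
for th in(.12,.24,.36,.48,.6,.75,.9,1.05,1.2,1.35): print(th,((knob(th)-k0)@M*1e3).round(1))
E
```

```text
[0.6034 0.1247 0.0563] [-9.8303 -0.5837  9.2757] 0.013898286083626572
[0.604  0.1246 0.    ]
0.12 [-0.4 -0.   6. ]
0.24 [-1.4 -0.  12. ]
0.36 [-3.2 -0.  17.7]
0.48 [-5.7  0.  23.2]
0.6 [-8.8  0.  28.4]
0.75 [-13.5   0.   34.3]
0.9 [-19.    0.   39.4]
1.05 [-25.2   0.   43.6]
1.2 [-32.    0.1  46.9]
1.35 [-39.3   0.1  49.1]
```

Request:
move_arm:
  commands:
    - {"wx": 0, "wy": 0, "wz": 0, "tx": -0.8, "ty": -1.5, "tz": 0, "fingers": 0}
    - {"wx": 0, "wy": 0, "wz": 0, "tx": -0.8, "ty": -1.5, "tz": 0, "fingers": 0}

```text
clock: 21.1
ee_pos: [0.6031, 0.1245, 0.057]
ee_rot: [-0.707, 0.028, -0.027, 0.707]
wrist_force: [-0.4, 2.5, -9.2]
gripper_width: 0.0135
```

Run:
```python
from d import *
s=ctrl.sense();print(s["ee_pos"],s["wrist_force"],s["gripper_width"])
```

```text
[0.6031 0.1245 0.057 ] [-0.3744  2.4596 -9.1514] 0.013502897135299922
```

Request:
move_arm:
  commands:
    - {"wx": 0, "wy": 0, "wz": 0, "tx": -0.4, "ty": 0.7, "tz": 6, "fingers": 0}
    - {"wx": 0, "wy": 0, "wz": 0, "tx": -1.4, "ty": 0.7, "tz": 12, "fingers": 0}
    - {"wx": 0, "wy": 0, "wz": 0, "tx": -3.2, "ty": 0.7, "tz": 17.7, "fingers": 0}
    - {"wx": 0, "wy": 0, "wz": 0, "tx": -5.7, "ty": 0.7, "tz": 23.2, "fingers": 0}
    - {"wx": 0, "wy": 0, "wz": 0, "tx": -8.8, "ty": 0.7, "tz": 28.4, "fingers": 0}

```text
clock: 21.6
ee_pos: [0.5985, 0.1539, 0.0571]
ee_rot: [-0.706, 0.027, -0.029, 0.707]
wrist_force: [9.6, 0.0, -10.8]
gripper_width: 0.0133
```

Run:
```python
from d import *
s=ctrl.sense();print(s["ee_pos"],s["wrist_force"],s["gripper_width"],knob(.6))
c=ctrl.read_camera("side");crop(c["img"],160,170,130,130,4.6,"pics/d13.png")
```

```text
[0.5985 0.1539 0.0571] [  9.5849   0.0294 -10.8457] 0.013274637212496332 [0.5974 0.1536 0.    ]
```

View pics/d13.png

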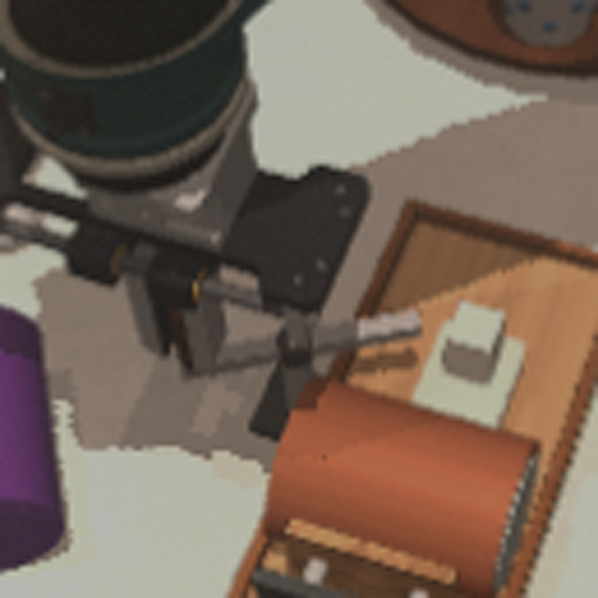

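Run:
```python
from d import *
s=ctrl.sense();M=R.from_quat(s["ee_rot"]).as_matrix()
v=s["ee_pos"]-knob(0)+.0503*ex;print("r",np.hypot(v@ex,v@ey),"th",np.arctan2(v@ey,v@ex))
k0=s["ee_pos"]*[1,1,0]
for th in(.7,.82,.94,1.06,1.18,1.3,1.42): print(th,((knob(th)-k0)@M*1e3).round(1))
```

```text
r 0.05157256198079976 th 0.6222893117532241
0.7 [-3.4 -0.   2.3]
0.82 [-7.6 -0.   6.7]
0.94 [-12.2  -0.   10.6]
1.06 [-17.3  -0.   13.8]
1.18 [-22.7  -0.   16.5]
1.3 [-28.4  -0.   18.4]
1.42 [-34.3  -0.   19.7]
```

Request:
move_arm:
  commands:
    - {"wx": 0, "wy": 0, "wz": 0, "tx": -1.5, "ty": 1, "tz": 3.2, "fingers": 0}
    - {"wx": 0, "wy": 0, "wz": 0, "tx": -5.7, "ty": 1, "tz": 7.6, "fingers": 0}
    - {"wx": 0, "wy": 0, "wz": 0, "tx": -10.5, "ty": 1, "tz": 11.6, "fingers": 0}
    - {"wx": 0, "wy": 0, "wz": 0, "tx": -15.7, "ty": 1, "tz": 14.9, "fingers": 0}
    - {"wx": 0, "wy": 0, "wz": 0, "tx": -21.2, "ty": 1, "tz": 17.6, "fingers": 0}

```text
clock: 22.15
ee_pos: [0.5802, 0.1765, 0.0573]
ee_rot: [-0.705, 0.025, -0.03, 0.709]
wrist_force: [14.7, 12.9, -4.5]
gripper_width: 0.014
```

Run:
```python
from d import *
s=ctrl.sense();M=R.from_quat(s["ee_rot"]).as_matrix()
v=s["ee_pos"]-knob(0)+.0503*ex;print("r",np.hypot(v@ex,v@ey),"th",np.arctan2(v@ey,v@ex),s["ee_pos"],s["wrist_force"],s["gripper_width"])
```

```text
r 0.054734504493288726 th 1.1466430337933027 [0.5802 0.1765 0.0573] [14.7403 12.9294 -4.4541] 0.013984655837434178
```

Run:
```python
from d import *
c=ctrl.read_camera("side");crop(c["img"],160,170,130,130,4.6,"pics/d14.png")
c=ctrl.read_camera("wrist");save(c,"w14.npz");cv2.imwrite("pics/w14.png",c["img"])
```

```text
(no output)
```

View pics/d14.png

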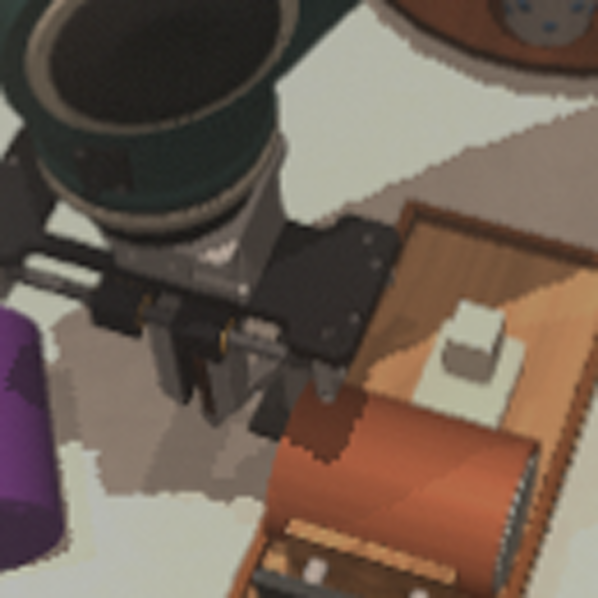

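View pics/w14.png

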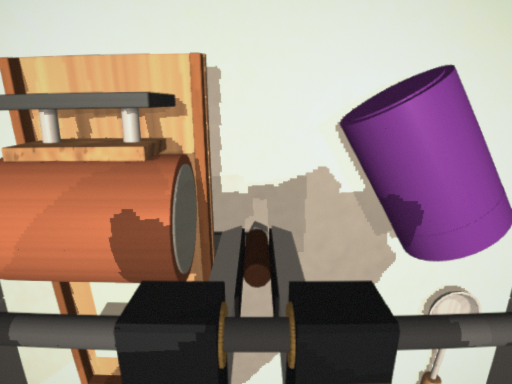

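Request:
move_arm:
  commands:
    - {"wx": 0, "wy": 0, "wz": 0, "tx": 0, "ty": 0, "tz": 0, "fingers": 0}
    - {"wx": 0, "wy": 0, "wz": 0, "tx": 0, "ty": 0, "tz": 0, "fingers": 0}

```text
clock: 22.45
ee_pos: [0.5791, 0.1769, 0.0573]
ee_rot: [-0.705, 0.026, -0.029, 0.709]
wrist_force: [7.1, 14.7, -1.4]
gripper_width: 0.0138
```

Run:
```python
from d import *
s=ctrl.sense();M=R.from_quat(s["ee_rot"]).as_matrix()
v=s["ee_pos"]-knob(0)+.0503*ex;print("rack",v@ex*1e3,v@ey*1e3,s["ee_pos"],s["wrist_force"],s["gripper_width"]);go(tgt(s["ee_pos"],ex,[0,0,-1]))
```

```text
rack 21.397002823109247 50.189873051339475 [0.5791 0.1769 0.0573] [ 7.06   14.7262 -1.443 ] 0.013778944369869057
t=22.45 pos [0.5791 0.1769 0.0573] F [ 7.06   14.7262 -1.443 ] w 13.8
  t [0. 0. 0.] w [-0.32  0.14  0.22]
```

Run:
```python
from d import *
c=ctrl.read_camera("wrist");save(c,"w15.npz");crop(c["img"],205,200,110,100,6,"pics/w15.png")
s=ctrl.sense();np.savez("w15s.npz",p=s["ee_pos"],q=s["ee_rot"]);print(s["ee_pos"])
```

```text
[0.5791 0.177  0.0573]
```

View pics/w15.png

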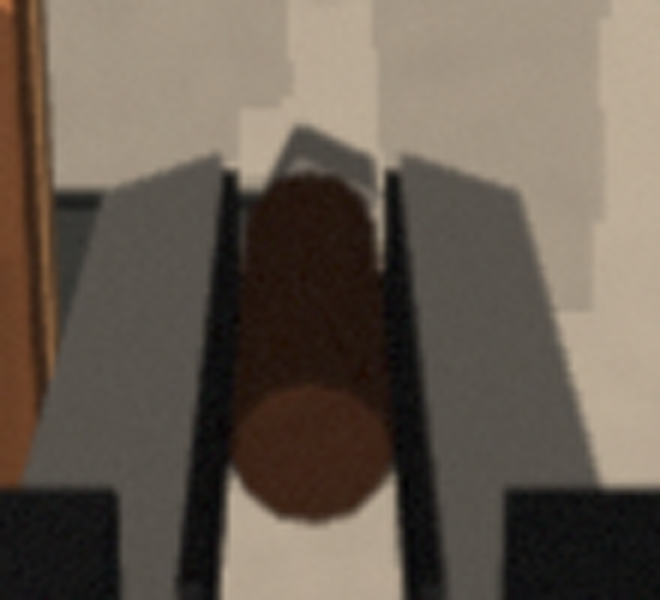

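Run:
```python
from d import *
c=load("w15.npz");S=load("w15s.npz");f=lambda p,x,y,k:(np.array(p,float)+.5)/k-.5+[x,y]
K=onz(c,f([(311,452)],205,200,6),.124)[0];v=K-O-(.078*ex-.0497*ey)
print("knob",K,"rel axis",v@ex*1e3,v@ey*1e3,np.arctan2(v@ey,v@ex));print("knob in tool",(K-S["p"])@R.from_quat(S["q"]).as_matrix()*1e3)
```

```text
knob [0.5792 0.1706 0.124 ] rel axis 21.98450311545433 43.91758673308448 1.1066805002973066
knob in tool [  0.8278 -66.7226  -5.9516]
```

The knob is now at θ ≈ 1.107, sitting 6 mm off the pad centre with some side load. I'll open slightly to relax, then nudge it further with the outer finger.

Request:
move_arm:
  commands:
    - {"wx": 0, "wy": 0, "wz": 0, "tx": 0, "ty": 0, "tz": 0, "fingers": 19}
    - {"wx": 0, "wy": 0, "wz": 0, "tx": 0, "ty": 0, "tz": 0, "fingers": 19}
    - {"wx": 0, "wy": 0, "wz": 0, "tx": 0, "ty": 0, "tz": 0, "fingers": 19}

```text
clock: 22.8
ee_pos: [0.5775, 0.1728, 0.0559]
ee_rot: [-0.707, 0.028, -0.028, 0.707]
wrist_force: [0.1, -0.5, -0.3]
gripper_width: 0.019
```

Run:
```python
from d import *
c=ctrl.read_camera("wrist");save(c,"w16.npz");crop(c["img"],205,200,110,100,6,"pics/w16.png")
s=ctrl.sense();v=s["ee_pos"]-O-(.078*ex-.0497*ey);print(s["ee_pos"],s["wrist_force"],s["gripper_width"],v@ex,v@ey)
```

```text
[0.5775 0.1726 0.0558] [-0.124   0.8363 -0.723 ] 0.0190289275448132 0.020070177898254674 0.04581598835477413
```

View pics/w16.png

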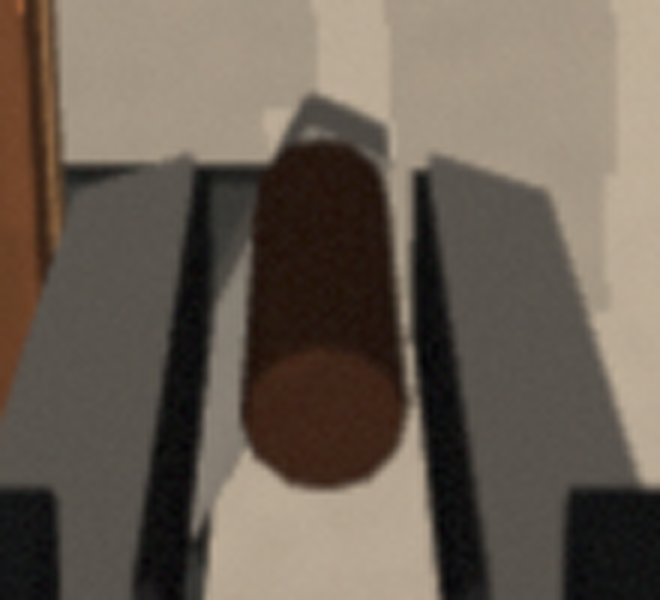

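Request:
move_arm:
  commands:
    - {"wx": 0, "wy": 0, "wz": 0, "tx": -2, "ty": 0, "tz": 1, "fingers": 16}
    - {"wx": 0, "wy": 0, "wz": 0, "tx": -4, "ty": 0, "tz": 2, "fingers": 16}
    - {"wx": 0, "wy": 0, "wz": 0, "tx": -6.5, "ty": 0, "tz": 3, "fingers": 16}
    - {"wx": 0, "wy": 0, "wz": 0, "tx": -9, "ty": 0, "tz": 3.5, "fingers": 16}
    - {"wx": 0, "wy": 0, "wz": 0, "tx": -11, "ty": 0, "tz": 3.5, "fingers": 16}

```text
clock: 23.35
ee_pos: [0.5666, 0.1773, 0.0559]
ee_rot: [-0.706, 0.028, -0.028, 0.707]
wrist_force: [2.7, 0.8, 0.6]
gripper_width: 0.0161
```

Run:
```python
from d import *
c=ctrl.read_camera("wrist");save(c,"w17.npz");crop(c["img"],205,200,110,100,6,"pics/w17.png")
s=ctrl.sense();v=s["ee_pos"]-O-(.078*ex-.0497*ey);print(s["ee_pos"],s["wrist_force"],s["gripper_width"],v@ex,v@ey)
```

```text
[0.5663 0.1773 0.0559] [2.0505 1.1969 0.3802] 0.016183329085749917 0.008618231512534349 0.04952216865579063
```

View pics/w17.png

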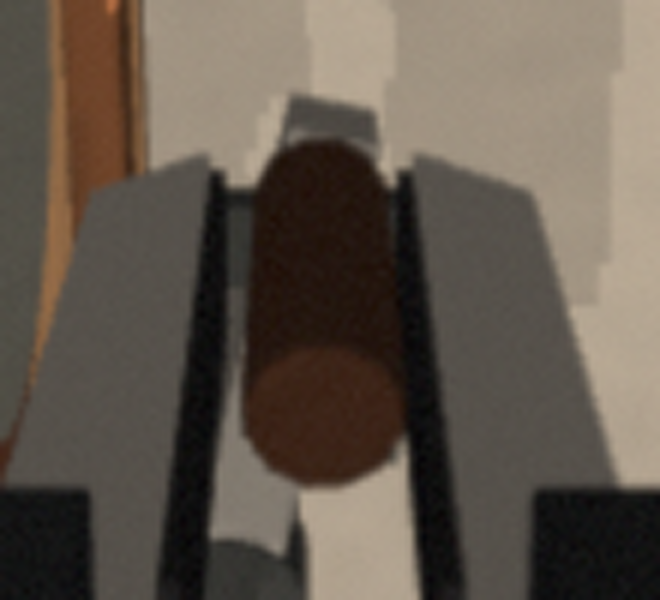

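The knob is now at about θ 1.37, with a clean 2 N push. Centring and withdrawing straight up.

Request:
move_arm:
  commands:
    - {"wx": 0, "wy": 0, "wz": 0, "tx": 1, "ty": 0, "tz": 0, "fingers": 20}
    - {"wx": 0, "wy": 0, "wz": 0, "tx": 1, "ty": 0, "tz": 0, "fingers": 20}
    - {"wx": 0, "wy": 0, "wz": 0, "tx": 1, "ty": -15, "tz": 0, "fingers": 20}
    - {"wx": 0, "wy": 0, "wz": 0, "tx": 1, "ty": -50, "tz": 0, "fingers": 20}
    - {"wx": 0, "wy": 0, "wz": 0, "tx": 1, "ty": -90, "tz": 0, "fingers": 20}

```text
clock: 23.9
ee_pos: [0.567, 0.1768, 0.1471]
ee_rot: [0.707, -0.029, 0.027, -0.706]
wrist_force: [1.6, -0.2, 0.5]
gripper_width: 0.0199
```

Request:
move_arm:
  commands:
    - {"wx": 0, "wy": 0, "wz": 0, "tx": 0, "ty": -30, "tz": -40, "fingers": 30}
    - {"wx": 0, "wy": 0, "wz": 0, "tx": 0, "ty": -60, "tz": -80, "fingers": 30}
    - {"wx": 0, "wy": 0, "wz": 0, "tx": 0, "ty": -60, "tz": -120, "fingers": 30}
    - {"wx": 0, "wy": 0, "wz": 0, "tx": 0, "ty": -60, "tz": -120, "fingers": 30}

```text
clock: 24.3
ee_pos: [0.5587, 0.0516, 0.2075]
ee_rot: [0.707, -0.03, 0.031, -0.706]
wrist_force: [0.5, -1.3, -1.1]
gripper_width: 0.0296
```

Run:
```python
from d import *
s=ctrl.sense();print(s["clock"],s["ee_pos"],s["wrist_force"])
for n in("wrist","side","scene"):
  c=ctrl.read_camera(n);save(c,n+"f.npz");cv2.imwrite(f"pics/{n}f.png",c["img"])
  if n=="side": crop(c["img"],190,205,120,130,4.6,"pics/dfz.png")
  if n=="scene": crop(c["img"],270,180,130,100,6,"pics/sfz.png")
```

```text
24.3 [0.5587 0.0516 0.2075] [ 0.5088 -1.3316 -1.1387]
```

View pics/wristf.png

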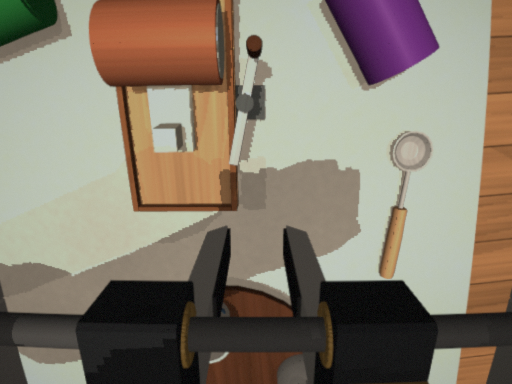

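View pics/dfz.png

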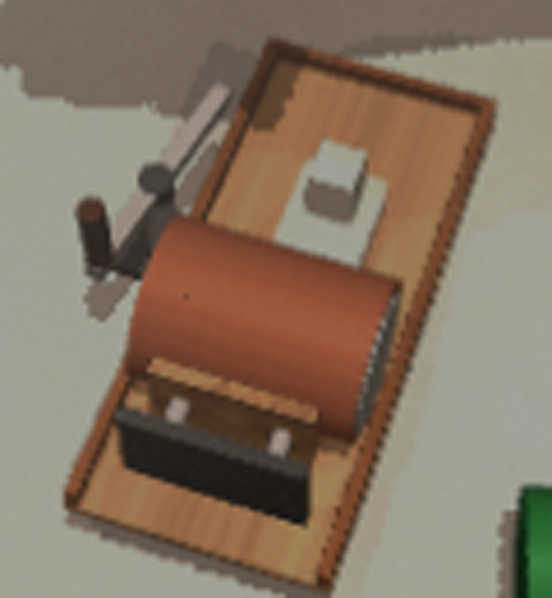

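View pics/scenef.png

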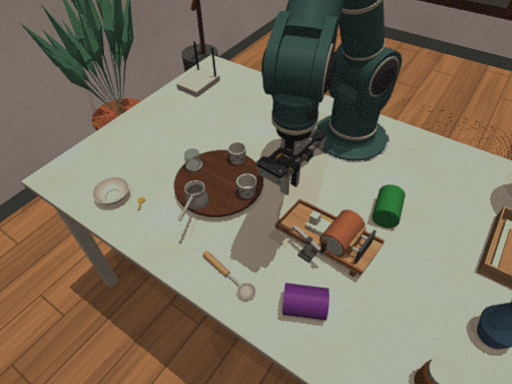

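Run:
```python
from d import *
c=load("wristf.npz");K=onz(c,[[254.5,43]],.124)[0];A=onz(c,[[245,103]],.082)[0];v=K-A;print("theta",np.arctan2(v@ey,v@ex),np.linalg.norm(v[:2]))
a0=load("side0.npz")["img"].astype(int);a1=load("d10.npz")["img"].astype(int);a2=load("sidef.npz")["img"].astype(int);a8=load("d8.npz")["img"].astype(int);a9=load("d9.npz")["img"].astype(int)
for n,i in(("0",a0),("d8",a8),("d9",a9),("rel",a1),("end",a2)):
    h=cv2.cvtColor(i.astype(np.uint8),cv2.COLOR_BGR2HSV);m=((h[...,0]<12)&(h[...,1]>140)).astype(np.uint8);m[:235]=0;m[320:]=0;m[:,:205]=0;m[:,285:]=0
    q=np.argwhere(m);print(n,len(q),q.mean(0))
d=np.abs(a2-a0).sum(2)[100:190,230:340];print("tray diff px",(d>60).sum())
s0=load("scene0.npz")["img"].astype(int);s1=load("scenef.npz")["img"].astype(int)
D=(np.abs(s1-s0).sum(2)>70);D[:,:]&=True;print("tray scene diff",np.argwhere(D[140:220,170:260]).shape)
crop(s1.astype(np.uint8),165,135,110,85,7,"pics/s_trayf.png")
```

```text
theta 1.3713112601300157 0.050180655433332985
0 2063 [273.0407 248.0305]
d8 1992 [274.0387 247.8263]
d9 1885 [275.9438 247.3496]
rel 1870 [276.1182 247.177 ]
end 1913 [275.5416 246.7773]
tray diff px 2014
tray scene diff (692, 2)
```

View pics/s_trayf.png

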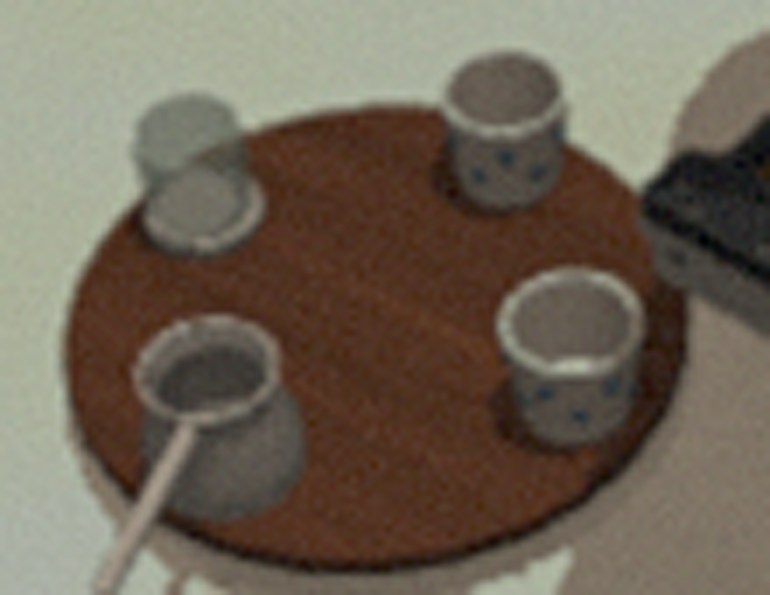

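Run:
```python
from d import *
A=load("d10.npz")["img"];B=load("sidef.npz")["img"]
crop(np.hstack([A[230:310,215:295],B[230:310,215:295]]),0,0,160,80,5,"pics/cmp.png")
g=lambda i:cv2.GaussianBlur(cv2.cvtColor(i,cv2.COLOR_BGR2GRAY),(3,3),0).astype(np.float32)
for n,(x,y,w,h) in {"tin right end":(262,258,22,42),"pad":(215,280,50,40),"rail":(270,300,20,25),"tin lower":(215,265,60,35)}.items():
    a,b=[cv2.Sobel(g(I[y:y+h,x:x+w]),cv2.CV_32F,1,0)+1j*0 for I in(A,B)] if 0 else [g(I[y:y+h,x:x+w]) for I in(A,B)]
    print(n,cv2.phaseCorrelate(a,b,cv2.createHanningWindow((w,h),cv2.CV_32F)))
```

```text
tin right end ((-0.06967360583911386, 0.4300189960957965), 0.9245808782400908)
pad ((0.13111890552744399, 0.024096919989727184), 0.8395548162460327)
rail ((0.05525781441951594, 0.5343847965683928), 1.0130534629821777)
tin lower ((0.014404896274456291, -0.04830551689292051), 0.8980919867753983)
```

View pics/cmp.png

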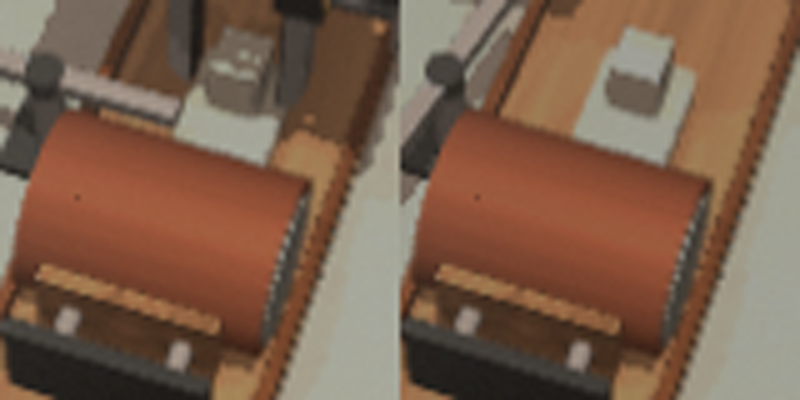

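The tin and wedge haven't moved since release, the keeper is at 1.37 rad, and the tray items are untouched. Handing in.

Run:
```python
from plant import ctrl
print(ctrl.sense()["clock"],ctrl.hand_in())
```

```text
the job is handed in; nothing more can be done
24.45 None
```

The wedge alone now holds the tin against the sprung pad, and the keeper is swung clear. The job was handed in at 24.5 s of the 72 s allowed.

**What I did:** I took the wedge from the turntable, set it on the deck and slid it up the slope. The tin rolled at about 4–5 N of push. The pad came in at about nose y = -7 mm, roughly 12 mm after the wedge first met the tin. I stopped at 9.4 N total push, about 5 N above rolling, then let go and swung the keeper open by its knob.

**Last checks:**
- The keeper measured 1.37 rad, beyond the 1.1 rad needed.
- Side views just after release and at the end show the tin bearing on the wedge and pad. Image comparison gave under 0.1 px of shift on the tin's lower half. The tin's right end read 0.4 px, but the fixed rail beside it read 0.5 px, so I put that down to the moving arm shadow.
- In the scene view by eye, the cups, glass and cezve stand where they were. My pixel-difference counts on the tray could not confirm this, because the removed wedge and the arm's shadow also changed the picture.
- The arm was clear of everything.

**What went wrong or disagreed:**
- The first two attempts to grasp the wedge closed on air, because the fingertips sit about 30 mm short of the reported TCP. I measured the offset from the camera views and corrected for it.
- Pressing the wedge onto the deck briefly read 19 N normal. I eased off and regripped.
- During the knob swing the knob slipped about 6 mm in the pads, with up to about 20 N of wrist force. I let go and finished with a clean 2 N push.
- I could not measure directly how hard the tin presses the pad after release. I judge it from the push force and from the tin not moving.

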